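# Get the reel spool out from behind the grease pots and onto its service stand

## Robot

A 6-joint arm with a two-finger parallel gripper is mounted at the origin on the work surface. World frame = base frame: x ahead of the robot, y to its left, z up, the work surface at z = 0. Lengths are in m, angles in degrees, forces in N, time in s.
With the tool pointing down it reaches from about 0.35 to 0.875 m from the base axis. Payload 4.2 kg.
Tool frame: the origin (TCP) lies on the centre line of the jaws, within the pads' length; the fingertips stand 25 mm ahead of it and the grasp point (between the pads) lies 6 mm ahead of it (finger_overhang is the distance from the TCP to the fingertips, in m); z points along the fingers, y is the line along which they close (so a half turn about z gives the same grasp; the last joint's range is limited). The gripper opens to 87 mm and grips with 3 to 60 N. Pads are 19 mm wide; open, the fingers measure 117 mm over their backs; the gripper's body (75 mm by 190 mm) begins 51 mm behind the grasp point.
Start: joints at [81.738, 22.042, 0.453, 0, -68.411, -14.817], TCP at [0.245, 0.575, 0.227] pointing down, gripper open.
Joint ranges: [-179.83, 179.83], [-69.29, 118.12], [-61.27, 80.66], [-181.25, 117.63], [-171.15, -9.14], [-177.46, 177.46]. Speed limits (degrees/s): [159.86, 159.86, 180, 180, 180, 180].

## Interface

Orientations are given as a 3x3 rotation matrix whose columns are the frame's x, y, z axes.
In Python, from station import sense, capture, finish_job, spot_in, tip_of, finger_overhang gives the robot as it stands. The module is installed in compiled form; this text tells all that it offers.
- The arm moves only by the tool servo_tool, never from a script. Its arguments are lists of equal length, an entry for each row: "slide": the shift along the tool's x, y, z in m, a list of three; "spin": the turn about the tool's z in degrees; "grip": the closure, from 0 (fully open) to 1 (shut). A call has exactly 5 rows; each row is the pose to reach, as a shift and turn from the pose commanded when the call began, along the tool's axes at that moment; what a row does not reach only later rows make up. A row lasts 1/12 s, in which the tool goes at most 41.7 mm and 7.16 degrees, less where a joint would pass 70% of its speed; a pose out of reach is approached as far as the arm can. A call with a gripper value outside its range is refused whole. The fingers move at their own pace and stop on an object; the grip force is fixed at half the most. Time passes only in rows, so rows that repeat a pose let the fingers close, or fill a call up. It gives the time, the measured TCP pose, the force, the opening and the grip force at its end, in the units of the state.
- sense(): the state, without advancing time (a new reading comes with each control period).
- capture(name): name is "scene" or "side" or "wrist"; returns a dict with "pixels" (400x640x3 uint8, blue, green, red), "depth" (400x640 float32, m along the optical axis (not along the pixel's ray), 0 where there is no reading), "fx", "fy", "cx", "cy" (pixels), "R" (3x3) and "t" (3): a world point X has camera coordinates R X + t; the wrist camera has in their place "hand_eye" (4x4, takes a point from camera to tool coordinates, whose origin is the TCP and whose axes are the flange's). Camera axes: x right, y down, z forward; pixel columns grow to the right and rows downward; lengths in m; the calibration is good to about 2 mm. The wrist camera is an equidistant fisheye: a pixel r from the principal point sees the ray r / f radians off the axis. A picture is of the moment at which its call begins: read the wrist's pose just before it.
- finish_job(): hands the job in; it is judged then, once.
Trained networks look in the newest picture that a camera, given by its name, has taken for a name from the list of things; names that differ only in an ending like _2 or _b are one class to them, and where a whole thing is asked for, a point or a joint stands for the part that bears it (a point fixed in the world has none). Each returns a list of dicts, best first, with "conf" (0 to 1); they miss things now and then, are a little off and sometimes report something else, mostly with a low value. They report only what shows in the picture. A call takes as long as a camera call. They do not tell look-alikes from the thing itself.
- spot_in(thing, camera): "point" ([x, y, z] in m, in world coordinates, good to about 4 mm: the middle of the surface that is visible of it).
- tip_of(thing, camera): "point" ([x, y, z] in m, in world coordinates, good to about 4 mm: a listed point, or the origin of a listed thing).
The state is a dict: "time_s": time; "joints": joint angles; "joint_velocities": joint speeds; "effort": joint torques, N m; "tcp_pos": TCP position; "ee_rot": TCP orientation; "wrist_force": force on the tool from outside, world axes, zero at the start; "moment": the same for the moment, N m; "gripper_width": opening from 0.0 (shut) to 1.0 (fully open); "gripper_force": force on a finger pad.
Only numpy, scipy, OpenCV 4.12 (cv2) and the standard library are available. Lean on these libraries where they do the work, as an engineer would, in place of code of your own. Each camera call takes 0.05 s, during which the arm holds its last target. There are 200 camera calls.

## Task

Get the fishing-reel spool ready for service: first move both grease pots out of the way into the orange tray, then put the brass stand in the middle of the white ring on the green mat, and then lift the spool out of the rack and set it upright, centred, on the stand. Last, put each grease pot back on the pad of its own lid's colour. Keep the pots upright, drop nothing, and leave everything standing by itself with the gripper clear.

Things in the scene. Friction and masses are not known exactly. Their poses are not given: they have to be found in the camera images.
- pot_red: Grease pot with a red screw lid: amber cylinder, 46 mm diameter, 84 mm tall (the lid is the top 22 mm, same diameter), about 130 g. Origin at the centre of its underside, z up. Starts on the red pad, 12 mm from its neighbour: grip it high (fingertips 40 mm above its underside, passing over the spool), fingers closing along the rack's x.
- pot_blue: Grease pot like the other (46 mm diameter, 84 mm tall, origin at the centre of its underside), with a blue screw lid. Starts on the blue pad.
- spool: Fishing-reel spool standing on end: 46 mm diameter, 28 mm tall, black rims (lower one 8 mm, upper one 6 mm high) with yellow line of 38 mm diameter between them, silver top with a brass dot; about 70 g. Origin at the centre of its underside, z up. Starts in the rack's niche behind the two pots; it may stand a few mm off the niche's middle.
- stand: Brass service stand, loose, 30 mm tall: round foot 60 mm diameter and 8 mm high, column 38 mm diameter, flat round top plate 56 mm diameter (22 to 30 mm above the underside) faced in black rubber; about 160 g. Origin at the centre of its underside, z up. Grip it across the top plate.
- rack: Fixed grey rack. Origin on the table below the niche's middle; x points to the niche's back, away from the robot. Floor plate 4 mm thick, x -85 to 75, y -65 to 65 mm. Niche: two walls 40 mm high, inner faces at y = +-32 mm, x -26 to 70, back wall at x = 69 mm, open above and in front. Only fingers closing along x fit around the spool, once the pots are gone.
- pad_red: Red rectangular pad fixed on the rack's floor in front of the niche, 52 mm by 54 mm, 2 mm thick, centred 51 mm in front of the rack's origin and 29 mm to one side; home of the red-lidded pot. Origin at the centre of its underside (4 mm above the table); the pot stands centred on it, its underside 6 mm above the table.
- pad_blue: Blue pad of the same size on the other side, home of the blue-lidded pot; origin likewise. Which side is red and which is blue varies.
- tray: Fixed orange tray, outside 120 mm (its x) by 180 mm (its y), walls 4 mm thick and 12 mm high overall, floor 4 mm thick. Origin at the centre of its underside, on the table. Both pots fit side by side along its y, e.g. 40 mm either side of the middle, standing fully on its floor.
- mat: Fixed green square mat 130 mm by 130 mm, 3 mm thick, with a white ring 80 mm in diameter at its centre, where the stand goes (centred in the ring). Origin at the centre of its underside, on the table.
Things that resemble listed ones, but are neither listed nor needed, are in the scene too. Several things have the shape of the pad_blue; the one meant has the colours described above.

How it is judged (in metres and radians):
On the way, in this order (a step that is already met when the one before it is completed fails the run):
1. both pots stand released and upright in the orange tray, the spool still in the rack (x of pot_red in the frame of tray between -0.036 and 0.036 m and y of pot_red in the frame of tray between -0.066 and 0.066 m and z of each of pot_red, pot_blue in the frame of tray below 0.008 m and angle between each of pot_red, pot_blue's own z axis and vertical below 0.12 rad and contact force between the fingers and pot_red below 0.1 N and x of pot_blue in the frame of tray between -0.036 and 0.036 m and y of pot_blue in the frame of tray between -0.066 and 0.066 m and contact force between the fingers and pot_blue below 0.1 N and horizontal distance between spool and rack below 0.03 m and z of spool in the frame of rack below 0.01 m), for 0.2 s.
2. the stand is centred on the mat's ring, released, the pots still in the tray, the spool still in the rack (all of step 1 and horizontal distance between stand and mat below 0.012 m and z of stand in the frame of mat below 0.006 m and angle between stand's own z axis and vertical below 0.12 rad and contact force between the fingers and stand below 0.1 N), for 0.2 s.
3. the spool stands centred on the stand, released, the pots still in the tray (horizontal distance between spool and stand below 0.008 m and z of spool in the frame of stand between 0.027 and 0.033 m and angle between each of spool, stand, pot_red, pot_blue's own z axis and vertical below 0.12 rad and contact force between the fingers and spool below 0.1 N and horizontal distance between stand and mat below 0.012 m and z of stand in the frame of mat below 0.006 m and contact force between the fingers and stand below 0.1 N and x of pot_red in the frame of tray between -0.036 and 0.036 m and y of pot_red in the frame of tray between -0.066 and 0.066 m and z of each of pot_red, pot_blue in the frame of tray below 0.008 m and contact force between the fingers and pot_red below 0.1 N and x of pot_blue in the frame of tray between -0.036 and 0.036 m and y of pot_blue in the frame of tray between -0.066 and 0.066 m and contact force between the fingers and pot_blue below 0.1 N), for 0.2 s.
At the end, for the whole second after the job is handed in: Each pot stands upright on the pad of its lid's colour (centre within 12 mm), the stand is centred on the mat's ring (within 12 mm), the spool stands upright on the stand, centred within 8 mm, and all four are released and at rest (horizontal distance between pot_red and pad_red below 0.012 m and z of pot_red in the frame of pad_red below 0.005 m and angle between each of pot_red, pot_blue, stand, spool's own z axis and vertical below 0.12 rad and contact force between the fingers and pot_red below 0.1 N and horizontal distance between pot_blue and pad_blue below 0.012 m and z of pot_blue in the frame of pad_blue below 0.005 m and contact force between the fingers and pot_blue below 0.1 N and horizontal distance between stand and mat below 0.012 m and z of stand in the frame of mat below 0.006 m and contact force between the fingers and stand below 0.1 N and horizontal distance between spool and stand below 0.008 m and z of spool in the frame of stand between 0.027 and 0.033 m and contact force between the fingers and spool below 0.1 N and linear speed of each of pot_red, pot_blue, spool, stand below 0.03 m/s); the robot touches nothing.
It fails at once if a grease pot tips over (angle between any of pot_red, pot_blue's own z axis and vertical above 0.6 rad).
It fails at once if a pot, the spool or the stand is dropped or knocked flying (faster than 0.6 m/s out of the gripper) ((linear speed of pot_red above 0.6 m/s and contact force between the fingers and pot_red below 0.1 N) or (linear speed of pot_blue above 0.6 m/s and contact force between the fingers and pot_blue below 0.1 N) or (linear speed of spool above 0.6 m/s and contact force between the fingers and spool below 0.1 N) or (linear speed of stand above 0.6 m/s and contact force between the fingers and stand below 0.1 N)).
It also fails if it takes over 125 s, if anything falls off the work surface, if the arm or the gripper's body presses on something with over 40 N, if the wrist force passes 120 N, or if a joint passes its speed limit or range.

## Working session

There is one attempt and no reset: what is moved stays moved. The work goes in short steps, Python scripts to look and compute and a tool call to move; the robot and the scene stay as the last step left them, time stands still between calls to the robot, and variables do not carry over. Pictures are saved under pics/ and viewed, at most 14 in all, crops included, and the job is handed in when it is done.

Besides the shell and the picture viewer there is one more tool, called after "Call:" as a command line: name --pt "numbers of a row" for each row, then --argument value for the rest. servo_tool: Moves the arm, as the interface text tells. Its arguments: {"type":"object","properties":{"slide":{"type":"array"},"spin":{"type":"array"},"grip":{"type":"array"}},"required":["slide","spin","grip"]}

```bash
mkdir -p pics; cat > h.py <<'E'
import numpy as np, cv2
from station import *
def save(c,name):
    d=capture(c); cv2.imwrite(f'pics/{name}.png',d['pixels']); return d
def proj(d,X):
    p=d['R']@np.array(X)+d['t']; return np.round([d['fx']*p[0]/p[2]+d['cx'],d['fy']*p[1]/p[2]+d['cy']])
def unproj(d,u,v):
    z=float(d['depth'][int(v),int(u)]); p=np.array([(u-d['cx'])/d['fx']*z,(v-d['cy'])/d['fy']*z,z])
    return d['R'].T@(p-d['t'])
E
python3 - <<'E'
from h import *
np.set_printoptions(precision=3,suppress=True)
s=sense(); print(s['tcp_pos'],s['ee_rot'],s['time_s'],finger_overhang)
for c in ['scene','side']:
    d=save(c,c+'0'); print(c,d['fx'],d['R'].tolist(),d['t'])
    for n in ['pot_red','pot_blue','spool','stand','rack','pad_red','pad_blue','tray','mat']:
        for f in (spot_in,tip_of):
            print(n,f.__name__,[(np.round(r['point'],3).tolist(),round(r['conf'],2),proj(d,r['point']).tolist()) for r in f(n,c)[:4]])
print(sense()['time_s'])
E
```

```text
[0.245 0.574 0.226] [[ 0.92  -0.392 -0.001]
 [-0.392 -0.92  -0.002]
 [ 0.     0.002 -1.   ]] 0.0 0.025
scene 367.15951460860344 [[-0.5646455429458245, 0.8251835895741992, -0.01573068113130686], [0.6290519272291764, 0.4179441723413169, -0.655451250403255], [-0.5342930690928661, -0.3799930424407416, -0.7550736414522456]] [ 0.298 -0.312  1.054]
pot_red call [([0.596, -0.05, 0.073], 0.94, [275.0, 196.0]), ([0.672, -0.021, 0.032], 0.51, [264.0, 243.0])]
pot_red call [([0.583, -0.058, 0.005], 0.79, [279.0, 212.0]), ([0.589, 0.004, 0.006], 0.31, [302.0, 227.0])]
pot_blue call [([0.673, -0.023, 0.03], 0.73, [262.0, 244.0]), ([0.599, 0.017, 0.077], 0.71, [302.0, 211.0])]
pot_blue call [([0.587, 0.003, 0.004], 0.94, [302.0, 227.0]), ([0.587, -0.057, 0.003], 0.27, [278.0, 215.0])]
spool call [([0.644, -0.03, 0.03], 0.74, [270.0, 232.0])]
spool call [([0.636, -0.034, 0.003], 0.89, [273.0, 236.0])]
stand call [([0.45, 0.08, 0.027], 0.77, [370.0, 193.0])]
stand call [([0.442, 0.078, -0.004], 0.6, [370.0, 200.0])]
rack call [([0.674, -0.022, 0.03], 0.81, [263.0, 244.0])]
rack call [([0.64, -0.03, -
[... 1374 characters left out ...]
 0.001], 0.92, [343.0, 219.0])]
pad_red call [([0.574, -0.008, 0.09], 0.7, [316.0, 188.0])]
pad_red call [([0.581, -0.053, 0.004], 0.56, [325.0, 229.0])]
pad_blue call [([0.669, 0.118, -0.001], 0.61, [336.0, 179.0]), ([0.562, -0.004, 0.011], 0.47, [311.0, 214.0])]
pad_blue call [([0.672, 0.119, -0.001], 0.67, [337.0, 179.0]), ([0.586, 0.0, 0.003], 0.47, [320.0, 214.0]), ([0.58, -0.056, -0.0], 0.34, [325.0, 231.0])]
tray call [([0.445, 0.247, 0.003], 0.58, [242.0, 166.0])]
tray call [([0.587, 0.001, 0.003], 0.74, [320.0, 213.0]), ([0.45, 0.251, -0.002], 0.67, [244.0, 166.0])]
mat call [([0.437, -0.302, 0.006], 0.7, [293.0, 338.0])]
mat call [([0.443, -0.299, 0.003], 0.95, [296.0, 336.0])]
1.9
```

View pics/scene0.png

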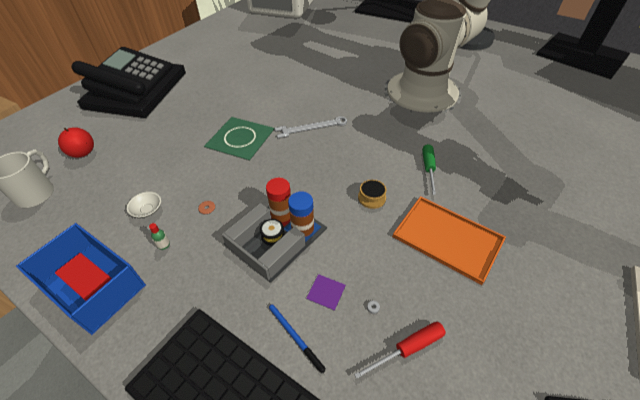

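```bash
python3 -c "
import cv2
a=cv2.imread('pics/side0.png');cv2.imwrite('pics/side0crop.png',cv2.resize(a[130:290,210:410],None,fx=3.75,fy=3.75,interpolation=3))
a=cv2.imread('pics/scene0.png');cv2.imwrite('pics/scene0crop.png',cv2.resize(a[150:310,220:420],None,fx=3.75,fy=3.75,interpolation=3))"
```

```text
(no output)
```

View pics/scene0crop.png

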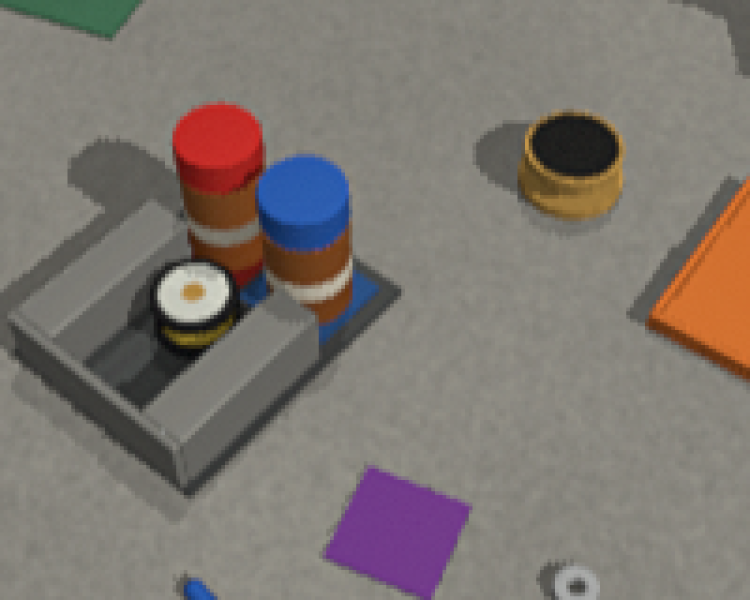

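The scene shows the rack at (275,235) with the red pot at (278,195) and the blue pot at (301,212), and the spool behind them at (271,230). The stand is at (372,193), the tray at (450,238) and the mat at (240,137).

Two things could be pad_blue. The one under the blue-lidded pot, at (309,234), is blue and lies on the rack floor. The one at (327,292) is purple and lies on the table, so it's a look-alike. The enlarged crop confirms that the first is meant.

Next I'll measure precise poses from the depth clouds of both cameras.

```bash
cat >> h.py <<'E'
def cloud(d):
    v,u=np.mgrid[0:400,0:640]; z=d['depth']
    p=np.stack([(u-d['cx'])/d['fx']*z,(v-d['cy'])/d['fy']*z,z],-1)
    W=(p-d['t'])@d['R']; W[z<=0]=np.nan
    return W, cv2.cvtColor(d['pixels'],cv2.COLOR_BGR2HSV)
def circ(xy):
    return cv2.minEnclosingCircle((xy*1000).astype(np.float32))
def rect(xy): return cv2.minAreaRect((xy*1000).astype(np.float32))
def near(W,c,r): return np.hypot(W[...,0]-c[0],W[...,1]-c[1])<r
E
cat > m.py <<'E'
from h import *
np.set_printoptions(precision=4,suppress=True)
for c in ['scene','side']:
    d=capture(c); W,H=cloud(d); z=W[...,2]; h,s,v=[H[...,i] for i in range(3)]
    print(c)
    red=((h<8)|(h>172))&(s>150); blue=(h>100)&(h<125)&(s>130); org=(h>8)&(h<20)&(s>180); grn=(h>45)&(h<85)&(s>80)
    def top(name,m,tol=.004):
        zt=np.median(np.sort(z[m])[-40:]); k=m&(z>zt-tol); xy=W[k][:,:2]; print(name,'ztop',zt,'n',k.sum(),'med',np.median(xy,0),'circ',np.round(circ(xy)[0],1),round(circ(xy)[1],1))
    top('red',red&near(W,(.587,-.056),.045)&(z>.05)); top('blue',blue&near(W,(.587,.003),.045)&(z>.05))
    top('spool',near(W,(.637,-.035),.024)&(z>.026)&(z<.04)); top('stand',near(W,(.439,.078),.045)&(z>.015)&(z<.05),.005)
    k=grn&near(W,(.443,-.298),.12)&(z<.01); print('mat',rect(W[k][:,:2]),np.median(z[k]))
    k=(s<60)&(v>150)&k*0+((s<60)&(v>150)&near(W,(.443,-.298),.05)&(z<.02)).astype(int)>0; print('ring',circ(W[k][:,:2]),k.sum())
    k=org&near(W,(.448,.252),.13)&(z>-.003)&(z<.02); print('tray',rect(W[k][:,:2]), np.percentile(z[k],[10,50,95]))
    k=near(W,(.64,-.03),.12)&(z>.037)&(z<.046)&(s<50)&~near(W,(.587,-.056),.04)&~near(W,(.587,.003),.04); print('walls',rect(W[k][:,:2]),k.sum(),np.median(z[k]))
E
python3 m.py
```

```text
scene
red ztop 0.09063557239535161 n 340 med [ 0.5841 -0.0513] circ [583.7 -52.5] 23.1
blue ztop 0.09057367960368107 n 376 med [0.5898 0.0063] circ [588.6   5.2] 23.3
spool ztop 0.03308635313198928 n 338 med [ 0.6379 -0.0318] circ [637.5 -32.7] 22.4
stand ztop 0.0310042764698584 n 432 med [0.4408 0.0809] circ [439.1  79.8] 28.6
mat ((443.6055603027344, -295.75054931640625), (130.1881103515625, 130.28042602539062), 11.486384391784668) 0.001909948382946782
ring ((442.1045837402344, -297.2303466796875), 41.09849166870117) 126
tray ((449.16009521484375, 253.38748168945312), (178.61175537109375, 123.41299438476562), 88.069580078125) [0.0022 0.0037 0.0111]
walls ((661.6774291992188, -32.06660461425781), (120.28871154785156, 99.72161865234375), 83.61907958984375) 1290 0.03911271873036522
side
red ztop 0.09194474331710298 n 233 med [ 0.5831 -0.0573] circ [583.3 -57.2] 23.1
blue ztop 0.0921088376145191 n 191 med [ 0.5884 -0.0022] circ [588.5   0.3] 22.6
spool ztop 0.03470621816374159 n 195 med [ 0.6378 -0.0363] circ [637.8 -35.6] 23.3
stand ztop 0.03271028468052073 n 291 med [0.4395 0.0744] circ [439.4  77.1] 29.0
mat ((444.8985290527344, -299.778564453125), (129.8363037109375, 130.35792541503906), 11.008567810058594) 0.0037131450485210055
ring ((444.98394775390625, -298.9487609863281), 41.55011749267578) 383
tray ((450.75775146484375, 250.05551147460938), (183.9274139404297, 117.46613311767578), 87.86882781982422) [0.0033 0.0069 0.0135]
walls ((663.4232788085938, -35.019508361816406), (125.22354888916016, 97.04248809814453), 83.9578857421875) 732 0.040358345094013405
```

View pics/side0crop.png

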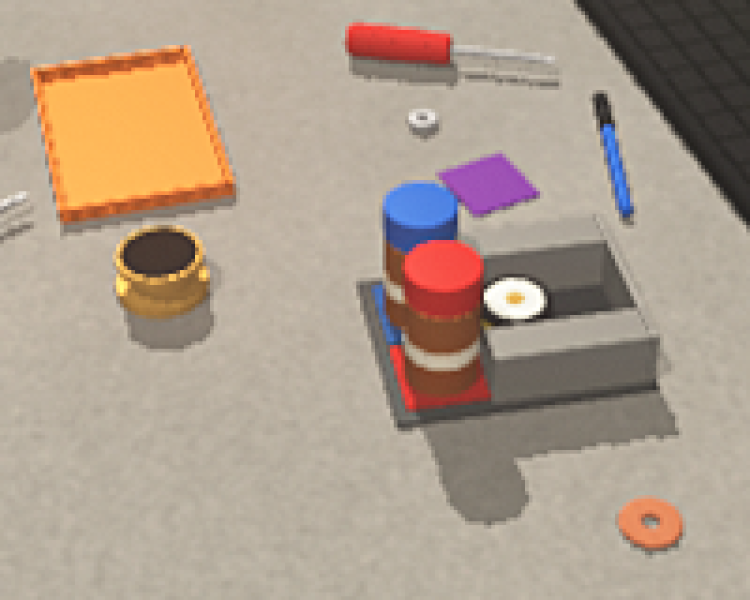

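Each value below is the mean of the two views, in mm, and they agree with the text's heights:

| Thing | x | y | Height |
|---|---|---|---|
| Red pot | 583.5 | -55 | top about 91 |
| Blue pot | 588.5 | 3 | top about 91 |
| Spool | 637.6 | -34 | top about 34 |
| Stand | 439.3 | 78.5 | top about 32 |
| Mat | 444.5 | -298 | |
| Tray | 450 | 251.7 | |

The rack's yaw is about -5.5° and the tray's about -2°. Next I'll write a move planner.

```bash
cat > plan.py <<'E'
# plan.py: from the present pose to x y z (mm) yaw-of-tool-y (deg) per leg; prints totals per call in tool axes
import sys; from h import *
def plan(legs, start=None):
    s=sense(); R=np.array(s['ee_rot']); p=np.array(s['tcp_pos']) if start is None else np.array(start[:3])/1000
    a=np.degrees(np.arctan2(R[1,1],R[0,1])) if start is None else start[3]
    for (x,y,z,ya,n) in legs:
        q=np.array([x,y,z])/1000; da=((ya-a+180)%360)-180; p0,a0=p,a
        for i in range(n):
            t=np.radians(a); ty=np.array([np.cos(t),np.sin(t),0]); tx=np.array([-ty[1],ty[0],0]) # x=y-axis turned +90 (z down)
            p1=p0+(q-p0)*(i+1)/n; d=p1-p; a1=a0+da*(i+1)/n
            tot=[d@tx,d@ty,-d[2]]; sp=-(a1-a)
            print('call total slide',np.round(tot,4),'spin',round(sp,2),'fifth',np.round(np.array(tot)/5,4),round(sp/5,2)); p,a=p1,a1
    return p,a
if __name__=='__main__':
    s=sense(); print(np.round(s['tcp_pos'],4),round(s['time_s'],2),'w',round(s['gripper_width'],3),'f',round(s['gripper_force'],1))
    plan([tuple(map(float,a.split(',')[:4]))+(int(a.split(',')[4]),) for a in sys.argv[1:]])
E
python3 plan.py 587,-26,227,174.5,4
```

```text
[0.245  0.575  0.2271] 2.0 w 1.001 f 0.0
call total slide [0.1376 0.1047 0.    ] spin 18.11 fifth [0.0275 0.0209 0.    ] 3.62
call total slide [0.1633 0.0568 0.    ] spin 18.11 fifth [0.0327 0.0114 0.    ] 3.62
call total slide [0.1728 0.0032 0.    ] spin 18.11 fifth [0.0346 0.0006 0.    ] 3.62
call total slide [ 0.1653 -0.0507  0.    ] spin 18.11 fifth [ 0.0331 -0.0101  0.    ] 3.62
```

Call:
servo_tool --pt "0.0275 0.021 0" --pt "0.055 0.042 0" --pt "0.0825 0.063 0" --pt "0.11 0.084 0" --pt "0.1376 0.1047 0" --spin '[3.6,7.2,10.9,14.5,18.1]' --grip '[0,0,0,0,0]'

```text
time_s: 2.42
tcp_pos: [0.331, 0.4233, 0.2273]
ee_rot: [[0.751, -0.66, 0.0], [-0.66, -0.751, 0.0], [-0.0, -0.0, -1.0]]
wrist_force: [0.1, -0.5, 0.6]
gripper_width: 0.997
gripper_force: 0.0
```

Call:
servo_tool --pt "0.0327 0.0114 0" --pt "0.0653 0.0227 0" --pt "0.098 0.034 0" --pt "0.1306 0.0454 0" --pt "0.1633 0.0568 0" --spin '[3.6,7.2,10.9,14.5,18.1]' --grip '[0,0,0,0,0]'

```text
time_s: 2.83
tcp_pos: [0.4166, 0.2729, 0.2275]
ee_rot: [[0.509, -0.861, 0.001], [-0.861, -0.509, 0.001], [-0.0, -0.001, -1.0]]
wrist_force: [1.6, -0.1, -0.6]
gripper_width: 1.003
gripper_force: 0.0
```

Call:
servo_tool --pt "0.0346 0.0006 0" --pt "0.0691 0.0013 0" --pt "0.1037 0.002 0" --pt "0.1382 0.0026 0" --pt "0.1728 0.0032 0" --spin '[3.6,7.2,10.9,14.5,18.1]' --grip '[0,0,0,0,0]'

```text
time_s: 3.25
tcp_pos: [0.5022, 0.1227, 0.2275]
ee_rot: [[0.216, -0.976, 0.001], [-0.976, -0.216, 0.0], [-0.0, -0.001, -1.0]]
wrist_force: [1.4, 0.8, -1.1]
gripper_width: 0.998
gripper_force: 0.0
```

Call:
servo_tool --pt "0.0331 -0.0101 0" --pt "0.0661 -0.0203 0" --pt "0.0992 -0.0304 0" --pt "0.1322 -0.0406 0" --pt "0.1653 -0.0507 0" --spin '[3.6,7.2,10.9,14.5,18.1]' --grip '[0,0,0,0,0]'

```text
time_s: 3.67
tcp_pos: [0.5878, -0.0276, 0.2273]
ee_rot: [[-0.099, -0.995, 0.0], [-0.995, 0.099, 0.0], [-0.0, -0.0, -1.0]]
wrist_force: [0.2, 1.0, -0.2]
gripper_width: 0.996
gripper_force: 0.0
```

```bash
cat > w.py <<'E'
from h import *
np.set_printoptions(precision=4,suppress=True)
import sys
s=sense(); d=save('wrist',sys.argv[1]); T=np.eye(4);T[:3,:3]=s['ee_rot'];T[:3,3]=s['tcp_pos']; M=T@np.array(d['hand_eye'])
print(s['tcp_pos'],round(s['time_s'],2),d['fx'],d['cx'],d['cy'])
v,u=np.mgrid[0:400,0:640]; a=(u-d['cx'])/d['fx'];b=(v-d['cy'])/d['fy'];r=np.hypot(a,b)+1e-9; z=d['depth']
k=np.tan(r)/r*z; W=np.stack([a*k,b*k,z],-1)@M[:3,:3].T+M[:3,3]; W[(z<=0)|(r>1.3)]=np.nan
H=cv2.cvtColor(d['pixels'],cv2.COLOR_BGR2HSV); np.savez('w.npz',W=W,H=H)
h,sa,va=[H[...,i] for i in range(3)]; Z=W[...,2]
def top(n,m,tol=.004):
    if m.sum()<40: print(n,'few');return
    zt=np.median(np.sort(Z[m])[-40:]); q=m&(Z>zt-tol); xy=W[q][:,:2]; c=circ(xy); print(n,'z',zt,q.sum(),'circ',np.round(c[0],1),round(c[1],1))
top('red',((h<8)|(h>172))&(sa>150)&near(W,(.587,-.056),.045)&(Z>.05)); top('blue',(h>100)&(h<125)&(sa>130)&near(W,(.587,.003),.045)&(Z>.05))
top('spool',near(W,(.637,-.034),.024)&(Z>.026)&(Z<.04)); top('stand',near(W,(.439,.078),.045)&(Z>.015)&(Z<.05),.005)
q=near(W,(.64,-.03),.12)&(Z>.035)&(Z<.046)&(sa<50)&~near(W,(.587,-.056),.04)&~near(W,(.587,.003),.04); print('walls',rect(W[q][:,:2]),q.sum())
for n in sys.argv[2:]:
    print(n,[(np.round(x['point'],4).tolist(),round(x['conf'],2)) for x in tip_of(n,'wrist')[:2]])
E
python3 w.py w1 rack spool pad_red pad_blue
```

```text
[ 0.5878 -0.0276  0.2273] 3.67 309.70691628693146 319.6542612320652 196.12629120881465
red z 0.09056763920582508 1612 circ [581.  -54.8] 22.5
blue z 0.09044323072762861 1359 circ [586.3   2.3] 21.8
spool z 0.03288308039473359 1130 circ [635.5 -33.7] 23.0
stand z 0.030750262787292287 735 circ [436.1  75. ] 27.4
walls ((661.0062866210938, -34.64093780517578), (119.51730346679688, 97.82928466796875), 84.3342056274414) 3616
rack []
spool [([0.6359, -0.039, -0.0017], 0.81)]
pad_red []
pad_blue [([0.5834, 0.0061, 0.0057], 0.76), ([0.6746, 0.1152, -0.001], 0.63)]
```

```bash
python3 plan.py 587.5,2.5,73,174.5,2 587.5,2.5,73,174.5,1 587.5,2.5,170,174.5,1 451.4,291.7,170,174.5,2 451.4,291.7,72,174.5,1
```

```text
[ 0.5869 -0.0261  0.2269] 3.92 w 1.0 f 0.0
call total slide [-0.0142  0.0011  0.0769] spin 0.0 fifth [-0.0028  0.0002  0.0154] 0.0
call total slide [-0.0142  0.0011  0.0769] spin 0.0 fifth [-0.0028  0.0002  0.0154] 0.0
call total slide [-0.  0.  0.] spin -0.0 fifth [-0.  0.  0.] -0.0
call total slide [ 0.     0.    -0.097] spin -0.0 fifth [ 0.      0.     -0.0194] -0.0
call total slide [-0.1374  0.0816 -0.    ] spin -0.0 fifth [-0.0275  0.0163 -0.    ] -0.0
call total slide [-0.1374  0.0816 -0.    ] spin -0.0 fifth [-0.0275  0.0163 -0.    ] -0.0
call total slide [0.    0.    0.098] spin -0.0 fifth [0.     0.     0.0196] -0.0
```

Call:
servo_tool --pt "-0.009 0.001 0" --pt "-0.018 0.002 0" --pt "-0.0285 0.002 0.02" --pt "-0.0285 0.002 0.05" --pt "-0.0285 0.002 0.08" --spin '[0,0,0,0,0]' --grip '[0,0,0,0,0]'

```text
time_s: 4.33
tcp_pos: [0.5883, 0.0054, 0.1478]
ee_rot: [[-0.092, -0.996, 0.004], [-0.996, 0.092, 0.001], [-0.002, -0.004, -1.0]]
wrist_force: [-0.4, -0.7, -0.9]
gripper_width: 1.002
gripper_force: 0.0
```

Call:
servo_tool --pt "0 0 0.02" --pt "0 0 0.04" --pt "0 0 0.06" --pt "0 0 0.074" --pt "0 0 0.074" --spin '[0,0,0,0,0]' --grip '[0,0,0,0,0]'

```text
time_s: 4.75
tcp_pos: [0.5854, 0.0042, 0.0702]
ee_rot: [[-0.094, -0.996, -0.006], [-0.996, 0.094, -0.001], [0.002, 0.006, -1.0]]
wrist_force: [-0.3, 0.1, -0.7]
gripper_width: 1.002
gripper_force: 0.0
```

Call:
servo_tool --pt "0 0 0" --pt "0 0 0" --pt "0 0 0" --pt "0 0 0" --pt "0 0 0" --spin '[0,0,0,0,0]' --grip '[0.3,0.6,1,1,1]'

```text
time_s: 5.17
tcp_pos: [0.5884, 0.0028, 0.0742]
ee_rot: [[-0.095, -0.995, 0.002], [-0.995, 0.095, 0.0], [-0.001, -0.002, -1.0]]
wrist_force: [0.2, -0.2, -0.7]
gripper_width: 0.703
gripper_force: 0.0
```

Call:
servo_tool --pt "0 0 0" --pt "0 0 0" --pt "0 0 0" --pt "0 0 0" --pt "0 0 0" --spin '[0,0,0,0,0]' --grip '[1,1,1,1,1]'

```text
time_s: 5.58
tcp_pos: [0.5879, 0.0025, 0.0734]
ee_rot: [[-0.096, -0.995, 0.0], [-0.995, 0.096, -0.0], [0.0, -0.0, -1.0]]
wrist_force: [-0.8, -0.0, 1.7]
gripper_width: 0.523
gripper_force: 30.0
```

The blue pot is gripped: the opening is about 45.5 mm with 30 N. Next I'll lift it and carry it to the tray, ramping the speed because the arm overshoots by a few mm on hard stops.

Call:
servo_tool --pt "0 0 -0.008" --pt "0 0 -0.025" --pt "0 0 -0.055" --pt "0 0 -0.082" --pt "0 0 -0.097" --spin '[0,0,0,0,0]' --grip '[1,1,1,1,1]'

```text
time_s: 6.0
tcp_pos: [0.5892, 0.0027, 0.1737]
ee_rot: [[-0.095, -0.995, 0.005], [-0.995, 0.095, 0.0], [-0.001, -0.005, -1.0]]
wrist_force: [0.3, 0.0, -1.1]
gripper_width: 0.521
gripper_force: 30.0
```

Call:
servo_tool --pt "-0.008 0.005 0" --pt "-0.03 0.018 0" --pt "-0.058 0.035 0" --pt "-0.087 0.052 0" --pt "-0.117 0.07 0" --spin '[0,0,0,0,0]' --grip '[1,1,1,1,1]'

```text
time_s: 6.42
tcp_pos: [0.5275, 0.1266, 0.1687]
ee_rot: [[-0.097, -0.995, -0.003], [-0.995, 0.097, -0.001], [0.001, 0.002, -1.0]]
wrist_force: [0.4, 0.3, -1.4]
gripper_width: 0.524
gripper_force: 30.0
```

Call:
servo_tool --pt "-0.03 0.018 0" --pt "-0.06 0.036 0" --pt "-0.09 0.053 0" --pt "-0.12 0.071 0" --pt "-0.142 0.084 0" --spin '[0,0,0,0,0]' --grip '[1,1,1,1,1]'

```text
time_s: 6.83
tcp_pos: [0.4569, 0.277, 0.1689]
ee_rot: [[-0.094, -0.996, -0.002], [-0.996, 0.094, -0.001], [0.001, 0.002, -1.0]]
wrist_force: [0.3, 0.6, -1.5]
gripper_width: 0.52
gripper_force: 30.0
```

Call:
servo_tool --pt "-0.01 0.006 0" --pt "-0.014 0.009 0" --pt "-0.0155 0.0095 0.01" --pt "-0.0155 0.0095 0.03" --pt "-0.0155 0.0095 0.05" --spin '[0,0,0,0,0]' --grip '[1,1,1,1,1]'

```text
time_s: 7.25
tcp_pos: [0.4515, 0.2905, 0.1192]
ee_rot: [[-0.097, -0.995, 0.0], [-0.995, 0.097, 0.001], [-0.001, -0.0, -1.0]]
wrist_force: [0.5, -0.6, -2.5]
gripper_width: 0.52
gripper_force: 30.0
```

```bash
python3 plan.py 451.4,291.7,72,174.5,1
```

```text
[0.4515 0.2905 0.1192] 7.25 w 0.52 f 30.0
call total slide [-0.0011  0.0002  0.0472] spin -0.06 fifth [-0.0002  0.      0.0094] -0.01
```

Call:
servo_tool --pt "0 0 0.015" --pt "0 0 0.03" --pt "0 0 0.04" --pt "0 0 0.046" --pt "0 0 0.0485" --spin '[0,0,0,0,0]' --grip '[1,1,1,1,1]'

```text
time_s: 7.67
tcp_pos: [0.4511, 0.2899, 0.0714]
ee_rot: [[-0.096, -0.995, -0.002], [-0.995, 0.096, -0.003], [0.003, 0.002, -1.0]]
wrist_force: [-6.7, -2.6, 15.5]
gripper_width: 0.522
gripper_force: 30.1
```

Call:
servo_tool --pt "0 0 0.0005" --pt "0 0 0.0005" --pt "0 0 0.0005" --pt "0 0 0.0005" --pt "0 0 0.0005" --spin '[0,0,0,0,0]' --grip '[1,1,0.9,0.5,0]'

```text
time_s: 8.08
tcp_pos: [0.4517, 0.2916, 0.0714]
ee_rot: [[-0.096, -0.995, 0.001], [-0.995, 0.096, 0.001], [-0.001, -0.001, -1.0]]
wrist_force: [-1.1, 0.3, -0.9]
gripper_width: 0.545
gripper_force: 0.0
```

Call:
servo_tool --pt "0 0 0" --pt "0 0 0" --pt "0 0 0" --pt "0 0 0" --pt "0 0 -0.005" --spin '[0,0,0,0,0]' --grip '[0,0,0,0,0]'

```text
time_s: 8.5
tcp_pos: [0.4508, 0.291, 0.0755]
ee_rot: [[-0.096, -0.995, -0.002], [-0.995, 0.096, -0.001], [0.002, 0.001, -1.0]]
wrist_force: [0.1, 0.3, 0.1]
gripper_width: 0.889
gripper_force: 0.0
```

Call:
servo_tool --pt "0 0 -0.02" --pt "0 0 -0.045" --pt "0 0 -0.075" --pt "0 0 -0.1" --pt "0 0 -0.11" --spin '[0,0,0,0,0]' --grip '[0,0,0,0,0]'

```text
time_s: 8.92
tcp_pos: [0.4529, 0.2928, 0.1907]
ee_rot: [[-0.095, -0.995, 0.006], [-0.995, 0.095, 0.005], [-0.005, -0.005, -1.0]]
wrist_force: [-0.2, 0.5, -0.2]
gripper_width: 0.997
gripper_force: 0.0
```

```bash
python3 plan.py 582.5,-55,186,174.5,2 582.5,-55,73,174.5,1 582.5,-55,180,174.5,1 448.6,211.7,180,174.5,2
```

```text
[0.4529 0.2928 0.1907] 8.92 w 0.997 f 0.0
call total slide [ 0.167  -0.081   0.0023] spin 0.03 fifth [ 0.0334 -0.0162  0.0005] 0.01
call total slide [ 0.1669 -0.0811  0.0023] spin 0.03 fifth [ 0.0334 -0.0162  0.0005] 0.01
call total slide [ 0.    -0.     0.113] spin -0.0 fifth [ 0.     -0.      0.0226] -0.0
call total slide [ 0.     0.    -0.107] spin -0.0 fifth [ 0.      0.     -0.0214] -0.0
call total slide [-0.1263  0.0794 -0.    ] spin -0.0 fifth [-0.0253  0.0159 -0.    ] -0.0
call total slide [-0.1263  0.0794 -0.    ] spin -0.0 fifth [-0.0253  0.0159 -0.    ] -0.0
```

Call:
servo_tool --pt "0.012 -0.006 0" --pt "0.04 -0.02 0" --pt "0.074 -0.0365 0" --pt "0.108 -0.0535 0" --pt "0.142 -0.07 0" --spin '[0,0,0,0,0]' --grip '[0,0,0,0,0]'

```text
time_s: 9.33
tcp_pos: [0.5068, 0.1411, 0.1846]
ee_rot: [[-0.095, -0.995, -0.003], [-0.995, 0.095, -0.001], [0.001, 0.003, -1.0]]
wrist_force: [0.7, 0.4, -0.1]
gripper_width: 0.998
gripper_force: 0.0
```

Call:
servo_tool --pt "0.034 -0.017 0" --pt "0.068 -0.0335 0" --pt "0.102 -0.0505 0" --pt "0.136 -0.067 0" --pt "0.165 -0.0815 0" --spin '[0,0,0,0,0]' --grip '[0,0,0,0,0]'

```text
time_s: 9.75
tcp_pos: [0.5721, -0.0317, 0.1844]
ee_rot: [[-0.097, -0.995, -0.003], [-0.995, 0.097, -0.0], [0.001, 0.003, -1.0]]
wrist_force: [-0.2, 0.1, -0.5]
gripper_width: 0.994
gripper_force: 0.0
```

Call:
servo_tool --pt "0.017 -0.008 0" --pt "0.023 -0.011 0" --pt "0.0245 -0.012 0.005" --pt "0.0245 -0.012 0.02" --pt "0.0245 -0.012 0.045" --spin '[0,0,0,0,0]' --grip '[0,0,0,0,0]'

```text
time_s: 10.17
tcp_pos: [0.5834, -0.0536, 0.1421]
ee_rot: [[-0.095, -0.995, 0.005], [-0.995, 0.095, 0.001], [-0.001, -0.004, -1.0]]
wrist_force: [-0.1, -0.6, -0.8]
gripper_width: 0.999
gripper_force: 0.0
```

```bash
python3 plan.py 582.5,-55,73,174.5,1
```

```text
[ 0.5834 -0.0536  0.1421] 10.17 w 0.999 f 0.0
call total slide [0.0015 0.0008 0.0691] spin 0.06 fifth [0.0003 0.0002 0.0138] 0.01
```

Call:
servo_tool --pt "0.001 0 0.02" --pt "0.001 0 0.04" --pt "0.001 0 0.056" --pt "0.001 0 0.065" --pt "0.001 0 0.068" --spin '[0,0,0,0,0]' --grip '[0,0,0,0,0]'

```text
time_s: 10.58
tcp_pos: [0.5805, -0.0544, 0.0708]
ee_rot: [[-0.095, -0.996, -0.005], [-0.996, 0.095, -0.0], [0.001, 0.005, -1.0]]
wrist_force: [-0.8, -0.2, -0.2]
gripper_width: 0.997
gripper_force: 0.0
```

Call:
servo_tool --pt "0 0 0" --pt "0 0 0" --pt "0 0 0" --pt "0 0 0" --pt "0 0 0" --spin '[0,0,0,0,0]' --grip '[0.3,0.6,1,1,1]'

```text
time_s: 11.0
tcp_pos: [0.5828, -0.0551, 0.074]
ee_rot: [[-0.095, -0.995, 0.002], [-0.995, 0.095, 0.0], [-0.0, -0.002, -1.0]]
wrist_force: [-0.2, -0.3, -0.7]
gripper_width: 0.705
gripper_force: 0.0
```

Call:
servo_tool --pt "0 0 0" --pt "0 0 0" --pt "0 0 0" --pt "0 0 0" --pt "0 0 0" --spin '[0,0,0,0,0]' --grip '[1,1,1,1,1]'

```text
time_s: 11.42
tcp_pos: [0.5824, -0.0552, 0.0734]
ee_rot: [[-0.095, -0.995, 0.0], [-0.995, 0.095, -0.0], [0.0, -0.0, -1.0]]
wrist_force: [-0.5, 0.1, 2.2]
gripper_width: 0.52
gripper_force: 30.0
```

Call:
servo_tool --pt "0 0 -0.008" --pt "0 0 -0.025" --pt "0 0 -0.055" --pt "0 0 -0.085" --pt "0 0 -0.107" --spin '[0,0,0,0,0]' --grip '[1,1,1,1,1]'

```text
time_s: 11.83
tcp_pos: [0.583, -0.0552, 0.1829]
ee_rot: [[-0.095, -0.995, 0.003], [-0.995, 0.095, -0.0], [-0.0, -0.003, -1.0]]
wrist_force: [1.1, 0.4, 0.2]
gripper_width: 0.522
gripper_force: 30.0
```

```bash
python3 plan.py 448.6,211.7,180,174.5,2
```

```text
[ 0.583  -0.0552  0.1829] 11.83 w 0.522 f 30.0
call total slide [-0.1265  0.0796  0.0015] spin 0.02 fifth [-0.0253  0.0159  0.0003] 0.0
call total slide [-0.1264  0.0796  0.0015] spin 0.02 fifth [-0.0253  0.0159  0.0003] 0.0
```

Call:
servo_tool --pt "-0.008 0.005 0" --pt "-0.028 0.0175 0" --pt "-0.056 0.035 0" --pt "-0.084 0.053 0" --pt "-0.112 0.0705 0" --spin '[0,0,0,0,0]' --grip '[1,1,1,1,1]'

```text
time_s: 12.25
tcp_pos: [0.5214, 0.0639, 0.1797]
ee_rot: [[-0.097, -0.995, -0.001], [-0.995, 0.097, -0.0], [0.0, 0.001, -1.0]]
wrist_force: [1.2, 0.2, -1.0]
gripper_width: 0.525
gripper_force: 30.0
```

Call:
servo_tool --pt "-0.028 0.0175 0" --pt "-0.056 0.035 0" --pt "-0.084 0.053 0" --pt "-0.11 0.0695 0" --pt "-0.128 0.0805 0" --spin '[0,0,0,0,0]' --grip '[1,1,1,1,1]'

```text
time_s: 12.67
tcp_pos: [0.4531, 0.2, 0.1799]
ee_rot: [[-0.094, -0.996, -0.001], [-0.996, 0.094, 0.0], [-0.0, 0.001, -1.0]]
wrist_force: [0.2, -0.3, -0.5]
gripper_width: 0.523
gripper_force: 30.0
```

Call:
servo_tool --pt "-0.009 0.006 0" --pt "-0.0125 0.008 0.005" --pt "-0.013 0.008 0.02" --pt "-0.013 0.008 0.04" --pt "-0.013 0.008 0.06" --spin '[0,0,0,0,0]' --grip '[1,1,1,1,1]'

```text
time_s: 13.08
tcp_pos: [0.4484, 0.2113, 0.1194]
ee_rot: [[-0.096, -0.995, 0.0], [-0.995, 0.096, 0.001], [-0.001, -0.0, -1.0]]
wrist_force: [-0.2, 0.9, -1.7]
gripper_width: 0.518
gripper_force: 30.0
```

Call:
servo_tool --pt "0 0 0.015" --pt "0 0 0.03" --pt "0 0 0.04" --pt "0 0 0.046" --pt "0 0 0.0485" --spin '[0,0,0,0,0]' --grip '[1,1,1,1,1]'

```text
time_s: 13.5
tcp_pos: [0.4477, 0.2104, 0.0713]
ee_rot: [[-0.096, -0.995, -0.003], [-0.995, 0.096, -0.003], [0.003, 0.002, -1.0]]
wrist_force: [-7.4, -2.2, 19.4]
gripper_width: 0.52
gripper_force: 30.1
```

Call:
servo_tool --pt "0 0 0.0005" --pt "0 0 0.0005" --pt "0 0 0.0005" --pt "0 0 0.0005" --pt "0 0 0.0005" --spin '[0,0,0,0,0]' --grip '[1,1,0.9,0.5,0]'

```text
time_s: 13.92
tcp_pos: [0.4486, 0.2119, 0.0714]
ee_rot: [[-0.096, -0.995, 0.001], [-0.995, 0.096, 0.0], [-0.001, -0.001, -1.0]]
wrist_force: [0.1, -1.1, 0.7]
gripper_width: 0.55
gripper_force: 0.0
```

Call:
servo_tool --pt "0 0 0" --pt "0 0 0" --pt "0 0 0" --pt "0 0 0" --pt "0 0 -0.005" --spin '[0,0,0,0,0]' --grip '[0,0,0,0,0]'

```text
time_s: 14.33
tcp_pos: [0.4476, 0.2115, 0.0755]
ee_rot: [[-0.096, -0.995, -0.002], [-0.995, 0.096, -0.001], [0.001, 0.002, -1.0]]
wrist_force: [0.2, 0.8, 0.6]
gripper_width: 0.89
gripper_force: 0.0
```

Call:
servo_tool --pt "0 0 -0.015" --pt "0 0 -0.04" --pt "0 0 -0.07" --pt "0 0 -0.09" --pt "0 0 -0.1" --spin '[0,0,0,0,0]' --grip '[0,0,0,0,0]'

```text
time_s: 14.75
tcp_pos: [0.4495, 0.2128, 0.1796]
ee_rot: [[-0.095, -0.995, 0.005], [-0.995, 0.095, 0.003], [-0.004, -0.004, -1.0]]
wrist_force: [0.9, 0.5, -0.7]
gripper_width: 0.997
gripper_force: 0.0
```

```bash
cat > chk.py <<'E'
from h import *; import sys
np.set_printoptions(precision=4,suppress=True)
for c in ['scene','side']:
    d=save(c,sys.argv[1]+c); W,H=cloud(d); h,s,v=[H[...,i] for i in range(3)]; z=W[...,2]
    print(c)
    def top(n,m,tol=.004):
        if m.sum()<60: print(n,'few',m.sum());return
        zt=np.median(np.sort(z[m])[-40:]); q=m&(z>zt-tol); cc=circ(W[q][:,:2]); print(n,'z',round(zt,4),q.sum(),np.round(cc[0],1),round(cc[1],1))
    ws=np.array([.35,-.45]); inb=(W[...,0]>.3)&(W[...,0]<.66)&(abs(W[...,1])<.42)
    top('red',((h<8)|(h>172))&(s>150)&inb&(z>.05)&(z<.12)); top('blue',(h>100)&(h<125)&(s>130)&inb&(z>.05)&(z<.12))
    top('spool_niche',near(W,(.637,-.034),.03)&(z>.026)&(z<.037)); top('stand@start',near(W,(.439,.078),.045)&(z>.015)&(z<.05),.005)
    top('stand@mat',near(W,(.4445,-.298),.045)&(z>.02)&(z<.045),.005); top('spool@mat',near(W,(.4445,-.298),.045)&(z>.05)&(z<.075))
E
python3 chk.py t1; python3 plan.py 439,78,171,174.5,1 439,78,37,174.5,1
```

```text
scene
red z 0.0886 389 [449.8 213.9] 22.9
blue z 0.0888 442 [453.  294.7] 23.6
spool_niche z 0.0335 383 [637.3 -36.4] 27.7
stand@start z 0.0312 426 [439.4  79.5] 28.8
stand@mat few 0
spool@mat few 0
side
red z 0.0902 140 [451.8 211. ] 23.8
blue z 0.0898 110 [453.6 287.2] 22.4
spool_niche z 0.0344 210 [635.1 -34.1] 25.0
stand@start z 0.033 286 [439.3  76.2] 29.0
stand@mat few 0
spool@mat few 0
[0.449  0.2126 0.178 ] 14.85 w 0.996 f 0.0
call total slide [ 0.1349 -0.0029  0.007 ] spin 0.03 fifth [ 0.027  -0.0006  0.0014] 0.01
call total slide [-0.     0.     0.134] spin -0.0 fifth [-0.      0.      0.0268] -0.0
```

The pots are in the tray at about (450,212) and (452,291), and the spool is still in the niche. Next is the stand at (439,78).

Call:
servo_tool --pt "0.012 0 0" --pt "0.042 -0.001 0" --pt "0.075 -0.002 0" --pt "0.105 -0.003 0" --pt "0.126 -0.003 0.01" --spin '[0,0,0,0,0]' --grip '[0,0,0,0,0]'

```text
time_s: 15.27
tcp_pos: [0.4382, 0.0837, 0.1656]
ee_rot: [[-0.096, -0.995, -0.001], [-0.995, 0.096, -0.001], [0.001, 0.001, -1.0]]
wrist_force: [-0.5, 0.2, -0.2]
gripper_width: 1.0
gripper_force: 0.0
```

Call:
servo_tool --pt "0.007 0 0.015" --pt "0.008 0 0.04" --pt "0.008 0 0.065" --pt "0.008 0 0.085" --pt "0.008 0 0.095" --spin '[0,0,0,0,0]' --grip '[0,0,0,0,0]'

```text
time_s: 15.68
tcp_pos: [0.4351, 0.0759, 0.0672]
ee_rot: [[-0.097, -0.995, -0.008], [-0.995, 0.097, -0.004], [0.004, 0.007, -1.0]]
wrist_force: [0.7, 0.3, 0.1]
gripper_width: 0.999
gripper_force: 0.0
```

Call:
servo_tool --pt "0 0 0.01" --pt "0 0 0.02" --pt "0 0 0.029" --pt "0 0 0.033" --pt "0 0 0.034" --spin '[0,0,0,0,0]' --grip '[0,0,0,0,0]'

```text
time_s: 16.1
tcp_pos: [0.4367, 0.0769, 0.0354]
ee_rot: [[-0.096, -0.995, -0.004], [-0.995, 0.096, -0.002], [0.003, 0.004, -1.0]]
wrist_force: [-0.0, 0.6, -0.2]
gripper_width: 0.999
gripper_force: 0.0
```

Call:
servo_tool --pt "0 0 0" --pt "0 0 0" --pt "0 0 0" --pt "0 0 0" --pt "0 0 0" --spin '[0,0,0,0,0]' --grip '[0.2,0.4,0.6,0.8,1]'

```text
time_s: 16.52
tcp_pos: [0.4386, 0.0783, 0.0376]
ee_rot: [[-0.095, -0.995, 0.001], [-0.995, 0.095, 0.0], [-0.001, -0.001, -1.0]]
wrist_force: [-0.6, -0.4, 0.5]
gripper_width: 0.702
gripper_force: 0.0
```

Call:
servo_tool --pt "0 0 0" --pt "0 0 0" --pt "0 0 0" --pt "0 0 0" --pt "0 0 0" --spin '[0,0,0,0,0]' --grip '[1,1,1,1,1]'

```text
time_s: 16.93
tcp_pos: [0.4384, 0.0782, 0.0372]
ee_rot: [[-0.095, -0.995, 0.0], [-0.995, 0.095, 0.0], [-0.0, -0.0, -1.0]]
wrist_force: [0.1, -0.3, 0.3]
gripper_width: 0.327
gripper_force: 0.0
```

```bash
python3 plan.py 439,77.5,117,174.5,1 444,-298,117,174.5,3 444,-298,40,174.5,1
```

```text
[0.4384 0.0782 0.0372] 16.93 w 0.327 f 0.0
call total slide [ 0.0006 -0.0007 -0.0798] spin 0.02 fifth [ 0.0001 -0.0001 -0.016 ] 0.0
call total slide [ 0.1244 -0.0137 -0.    ] spin -0.0 fifth [ 0.0249 -0.0027 -0.    ] -0.0
call total slide [ 0.1244 -0.0137  0.    ] spin -0.0 fifth [ 0.0249 -0.0027  0.    ] -0.0
call total slide [ 0.1244 -0.0137 -0.    ] spin -0.0 fifth [ 0.0249 -0.0027 -0.    ] -0.0
call total slide [0.    0.    0.077] spin -0.0 fifth [0.     0.     0.0154] -0.0
```

The fingers closed past the plate's width without any force, so something is off. I'll look.

```bash
python3 chk.py t2; python3 - <<'E'
from h import *
a=cv2.imread('pics/t2side.png');b=cv2.imread('pics/t2scene.png')
cv2.imwrite('pics/t2c.png',np.vstack([cv2.resize(a[120:260,180:340],None,fx=2.5,fy=2.0),cv2.resize(b[120:260,300:460],None,fx=2.5,fy=2.0)]))
E
```

```text
scene
red z 0.0888 374 [449.3 214.3] 23.0
blue z 0.0891 449 [459.3 188.7] 127.0
spool_niche z 0.0334 382 [637.  -36.3] 27.7
stand@start z 0.037 38 [441.1  91. ] 23.1
stand@mat few 0
spool@mat few 0
side
red few 26
blue few 1
spool_niche z 0.0344 205 [637.6 -34.3] 23.9
stand@start z 0.0421 33 [439.8  71.4] 20.4
stand@mat few 0
spool@mat few 0
```

View pics/t2c.png

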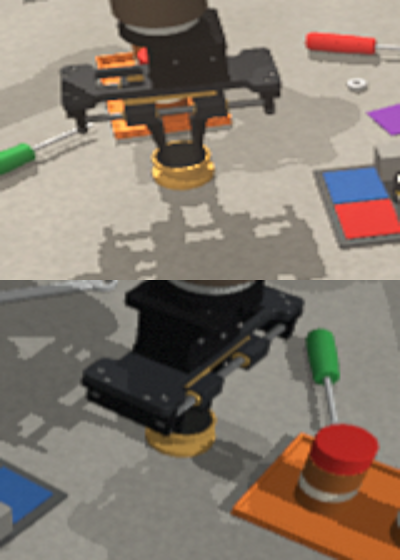

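```bash
python3 - <<'E'
from h import *
s=sense();print(s['gripper_width'],s['gripper_force'],s['wrist_force'],s['time_s'])
a=cv2.imread('pics/t2side.png');b=cv2.imread('pics/t2scene.png')
cv2.imwrite('pics/t2d.png',np.hstack([cv2.resize(a[150:220,220:290],(400,400),interpolation=0),cv2.resize(b[160:230,335:405],(400,400),interpolation=0)]))
E
```

```text
0.23562852171270243 0.0 [-0.0391403  -0.5101421   0.13851354] 17.0333
```

View pics/t2d.png

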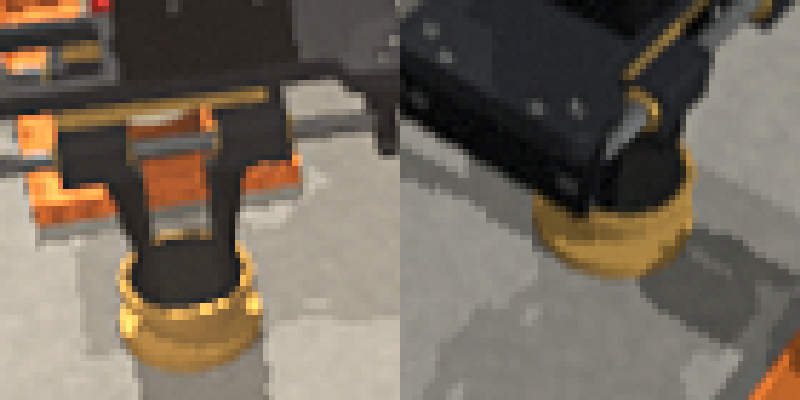

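```bash
python3 - <<'E'
from h import *
np.set_printoptions(precision=0,suppress=True,linewidth=200)
s=sense(); print(s['tcp_pos'],s['gripper_width'])
d=save('side','t3side'); W,H=cloud(d)
for u in (244,248,252,256,260,262):
    print(u); print((W[178:216:2,u]*1000)[:,[0,1,2]].T)
E
python3 w.py w2 stand >/dev/null; python3 - <<'E'
import cv2
a=cv2.imread('pics/w2.png'); cv2.imwrite('pics/w2c.png',cv2.resize(a[40:360,120:520],(800,600)))
E
```

```text
[0. 0. 0.] 0.23562852171270243
244
[[428. 427. 426. 425. 424. 424. 423. 423. 422. 421. 421. 420. 419. 418. 419. 418. 416. 415. 414.]
 [ 85.  78.  70.  72.  67.  66.  71.  68.  69.  69.  69.  71.  63.  61.  72.  68.  60.  58.  55.]
 [ 84.  83.  84.  76.  75.  69.  60.  57.  50.  44.  38.  30.  31.  27.  11.   8.  10.   5.   1.]]
248
[[450. 448. 445. 445. 444. 442. 436. 435. 433. 432. 431. 429. 428. 427. 426. 426. 425. 424. 424.]
 [186. 179. 160. 163. 161. 151. 103.  99.  87.  80.  74.  65.  58.  56.  55.  62.  59.  53.  54.]
 [  5.   4.  12.   4.  -1.   1.  32.  29.  33.  32.  32.  33.  33.  29.  24.  11.   8.   7.  -0.]]
252
[[460. 457. 456. 455. 454. 452. 446. 444. 442. 441. 440. 438. 437. 436. 435. 435. 435. 433. 432.]
 [182. 166. 162. 159. 157. 148. 103.  94.  85.  77.  74.  64.  57.  53.  53.  59.  57.  48.  46.]
 [  6.  12.   8.   4.  -0.   0.  30.  31.  32.  33.  29.  32.  32.  29.  23.  11.   7.   9.   4.]]
256
[[455. 454. 453. 452. 452. 452. 450. 450. 450. 450. 449. 447. 446. 445. 445. 445. 443. 442. 442.]
 [ 79.  71.  69.  67.  69.  70.  66.  68.  67.  77.  69.  61.  54.  52.  60.  58.  52.  47.  47.]
 [ 82.  82.  78.  74.  67.  59.  57.  49.  45.  31.  31.  32.  31.  27.  14.  10.   9.   7.   1.]]
260
[[458. 462. 461. 461. 461. 471. 470. 462. 461. 458. 458. 456. 455. 457. 455. 454. 452. 452. 451.]
 [ 37.  66.  65.  66.  65. 137. 134.  86.  80.  67.  66.  58.  57.  67.  64.  54.  49.  51.  44.]
 [112.  84.  79.  73.  67.   4.  -0.  33.  31.  36.  31.  32.  27.  11.   8.  10.   9.   1.   1.]]
262
[[463. 482. 481. 480. 478. 476. 474. 473. 466. 464. 463. 461. 463. 462. 460. 458. 457. 457. 455.]
 [ 38. 161. 159. 157. 149. 139. 130. 124.  79.  71.  66.  59.  77.  69.  60.  53.  51.  48.  43.]
 [110.  10.   4.   0.  -0.   1.   2.   1.  31.  32.  30.  29.   8.   9.  10.  10.   6.   2.   1.]]
```

View pics/w2c.png

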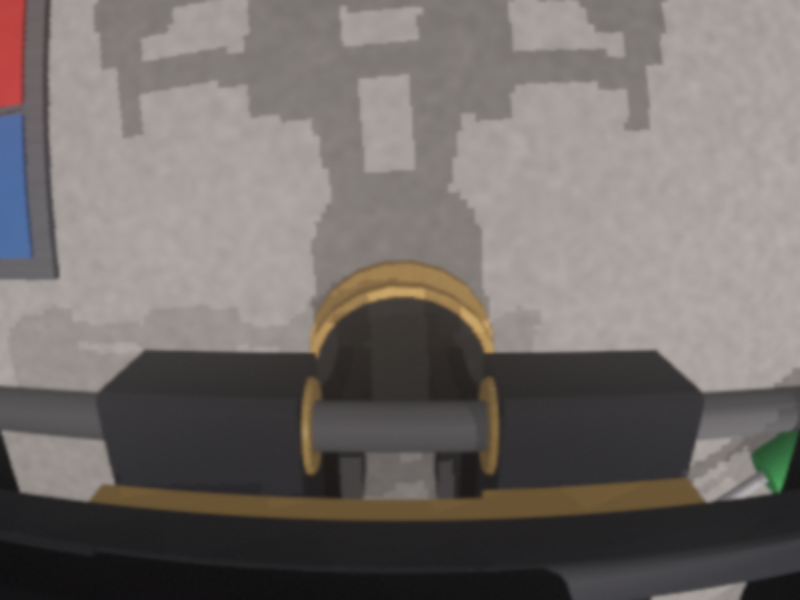

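Call:
servo_tool --pt "0 0 0" --pt "0 0 0" --pt "0 0 0" --pt "0 0 0" --pt "0 0 0" --spin '[0,0,0,0,0]' --grip '[0.8,0.8,0.8,0.8,0.8]'

```text
time_s: 17.6
tcp_pos: [0.4384, 0.0782, 0.0371]
ee_rot: [[-0.095, -0.995, -0.0], [-0.995, 0.095, -0.0], [0.0, 0.0, -1.0]]
wrist_force: [0.6, 0.4, -0.2]
gripper_width: 0.201
gripper_force: 0.0
```

Call:
servo_tool --pt "0 0 -0.006" --pt "0 0 -0.02" --pt "0 0 -0.035" --pt "0 0 -0.05" --pt "0 0 -0.06" --spin '[0,0,0,0,0]' --grip '[0.8,0.8,0.8,0.8,0.8]'

```text
time_s: 18.02
tcp_pos: [0.439, 0.0785, 0.0989]
ee_rot: [[-0.095, -0.995, 0.002], [-0.995, 0.095, 0.001], [-0.001, -0.002, -1.0]]
wrist_force: [0.4, -0.1, 0.5]
gripper_width: 0.202
gripper_force: 0.0
```

```bash
python3 - <<'E'
from h import *
np.set_printoptions(precision=4,suppress=True,linewidth=200)
s=sense(); print(s['tcp_pos'],s['gripper_width'],finger_overhang,s['time_s'])
for c in ['side','scene']:
    d=save(c,'t4'+c); W,H=cloud(d); H=H.astype(int)
    dark=(H[...,2]<70)&near(W,(.439,.078),.045)
    zz=W[dark][:,2]; hist,e=np.histogram(zz,np.arange(.0,.15,.005)); print(c,[(round(a,3),int(b)) for a,b in zip(e,hist)])
E
python3 chk.py t5 | grep -E 'scene|side|stand'
python3 - <<'E'
import cv2,numpy as np
a=cv2.imread('pics/t4side.png');b=cv2.imread('pics/t4scene.png')
cv2.imwrite('pics/t4c.png',np.hstack([cv2.resize(a[120:240,200:320],(400,400)),cv2.resize(b[110:230,310:430],(400,400))]))
E
```

```text
[0.439  0.0785 0.0989] 0.20192684365882566 0.025 18.0167
side [(np.float64(0.0), 0), (np.float64(0.005), 0), (np.float64(0.01), 0), (np.float64(0.015), 0), (np.float64(0.02), 0), (np.float64(0.025), 28), (np.float64(0.03), 145), (np.float64(0.035), 0), (np.float64(0.04), 0), (np.float64(0.045), 0), (np.float64(0.05), 0), (np.float64(0.055), 0), (np.float64(0.06), 0), (np.float64(0.065), 0), (np.float64(0.07), 0), (np.float64(0.075), 0), (np.float64(0.08), 0), (np.float64(0.085), 0), (np.float64(0.09), 0), (np.float64(0.095), 12), (np.float64(0.1), 10), (np.float64(0.105), 12), (np.float64(0.11), 9), (np.float64(0.115), 14), (np.float64(0.12), 13), (np.float64(0.125), 20), (np.float64(0.13), 16), (np.float64(0.135), 22), (np.float64(0.14), 30)]
scene [(np.float64(0.0), 0), (np.float64(0.005), 0), (np.float64(0.01), 0), (np.float64(0.015), 0), (np.float64(0.02), 0), (np.float64(0.025), 201), (np.float64(0.03), 89), (np.float64(0.035), 0), (np.float64(0.04), 0), (np.float64(0.045), 0), (np.float64(0.05), 0), (np.float64(0.055), 0), (np.float64(0.06), 0), (np.float64(0.065), 0), (np.float64(0.07), 0), (np.float64(0.075), 0), (np.float64(0.08), 0), (np.float64(0.085), 0), (np.float64(0.09), 0), (np.float64(0.095), 11), (np.float64(0.1), 23), (np.float64(0.105), 23), (np.float64(0.11), 23), (np.float64(0.115), 18), (np.float64(0.12), 8), (np.float64(0.125), 7), (np.float64(0.13), 7), (np.float64(0.135), 2), (np.float64(0.14), 0)]
scene
stand@start z 0.0309 427 [439.1  79.8] 28.4
stand@mat few 0
side
stand@start z 0.033 286 [438.7  76.8] 29.5
stand@mat few 0
```

View pics/t4c.png

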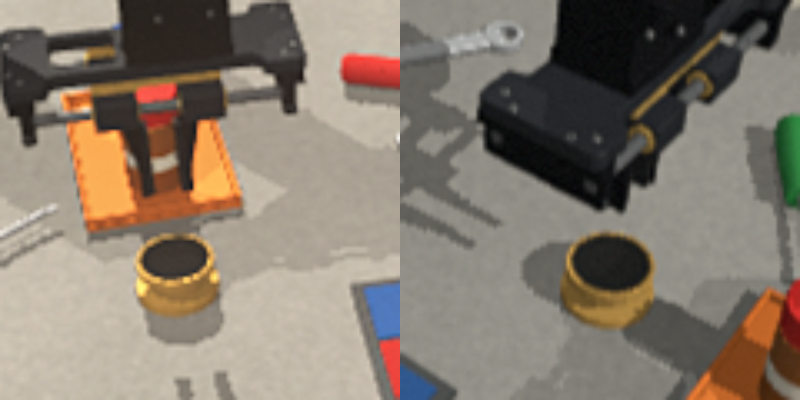

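The crop shows the fingertips well above where the text's 25 mm overhang would put them: with the TCP at z=99 mm the tips are near 95 mm. I'll measure the true overhang.

```bash
python3 - <<'E'
from h import *
np.set_printoptions(precision=4,suppress=True,linewidth=200)
s=sense(); p=np.array(s['tcp_pos']); print(p,s['gripper_width'])
for c in ['side','scene']:
    d=capture(c); W,H=cloud(d)
    m=near(W,p,.05)&(W[...,2]>.05)&(W[...,2]<.112)
    q=W[m]; q=q[np.argsort(q[:,2])]; print(c,m.sum(),'lowest z',q[:25:3]); 
    R=np.array(s['ee_rot']); t=(q-p)@R; print(' tool-y/x of finger pts: y pct',np.percentile(t[:,1],[0,25,50,75,100]),'x',np.percentile(t[:,0],[0,50,100]),'zmax',t[:,2].max())
E
```

```text
[0.4382 0.0782 0.0972] 0.19784489750270393
side 53 lowest z [[0.452  0.0701 0.0918]
 [0.4293 0.0712 0.0934]
 [0.4269 0.0699 0.0949]
 [0.4562 0.0664 0.0963]
 [0.425  0.0705 0.0977]
 [0.4502 0.0699 0.0981]
 [0.4226 0.0693 0.0992]
 [0.4527 0.07   0.1002]
 [0.4504 0.0694 0.1012]]
 tool-y/x of finger pts: y pct [-0.0196 -0.0149 -0.0108  0.0105  0.015 ] x [-0.0062  0.0091  0.0128] zmax 0.005461934765926963
scene 95 lowest z [[0.4562 0.0873 0.0918]
 [0.4566 0.0831 0.0925]
 [0.4533 0.0899 0.0936]
 [0.4557 0.0868 0.0938]
 [0.4221 0.0929 0.0942]
 [0.4294 0.0835 0.095 ]
 [0.4567 0.0849 0.0963]
 [0.4257 0.0923 0.0967]
 [0.4305 0.086  0.0972]]
 tool-y/x of finger pts: y pct [-0.0202 -0.0173  0.008   0.0093  0.0177] x [-0.0134 -0.0102 -0.0027] zmax 0.005426421417227199
```

The true overhang is about 6 mm in both views, not 25 mm. The pots were held by the lids, which was fine. I'll use 6 mm from here on: with the stand's tips 13 mm up, the TCP goes to 0.019.

Call:
servo_tool --pt "0 0 0" --pt "0 0 0" --pt "0 0 0" --pt "0 0 0" --pt "0 0 0" --spin '[0,0,0,0,0]' --grip '[0,0,0,0,0]'

```text
time_s: 18.73
tcp_pos: [0.4383, 0.0781, 0.097]
ee_rot: [[-0.095, -0.995, -0.0], [-0.995, 0.095, -0.0], [0.0, 0.0, -1.0]]
wrist_force: [-0.0, 0.3, -1.0]
gripper_width: 0.494
gripper_force: 0.0
```

Call:
servo_tool --pt "0 0 0" --pt "0 0 0" --pt "0 0 0" --pt "0 0 0.005" --pt "0 0 0.015" --spin '[0,0,0,0,0]' --grip '[0,0,0,0,0]'

```text
time_s: 19.15
tcp_pos: [0.4393, 0.0787, 0.0827]
ee_rot: [[-0.095, -0.995, 0.003], [-0.995, 0.095, 0.001], [-0.002, -0.003, -1.0]]
wrist_force: [0.3, 0.4, -0.9]
gripper_width: 0.878
gripper_force: 0.0
```

Call:
servo_tool --pt "0 0 0.015" --pt "0 0 0.034" --pt "0 0 0.05" --pt "0 0 0.06" --pt "0 0 0.063" --spin '[0,0,0,0,0]' --grip '[0,0,0,0,0]'

```text
time_s: 19.57
tcp_pos: [0.4372, 0.0775, 0.0173]
ee_rot: [[-0.096, -0.995, -0.003], [-0.995, 0.096, -0.002], [0.002, 0.003, -1.0]]
wrist_force: [0.2, 0.5, 0.6]
gripper_width: 0.998
gripper_force: 0.0
```

Call:
servo_tool --pt "0 0 0" --pt "0 0 0" --pt "0 0 0" --pt "0 0 0" --pt "0 0 0" --spin '[0,0,0,0,0]' --grip '[0,0.2,0.4,0.6,1]'

```text
time_s: 19.98
tcp_pos: [0.4388, 0.0784, 0.0198]
ee_rot: [[-0.095, -0.995, 0.001], [-0.995, 0.095, 0.001], [-0.001, -0.001, -1.0]]
wrist_force: [-0.5, 0.6, -0.5]
gripper_width: 0.779
gripper_force: 0.0
```

Call:
servo_tool --pt "0 0 0" --pt "0 0 0" --pt "0 0 0" --pt "0 0 0" --pt "0 0 0" --spin '[0,0,0,0,0]' --grip '[1,1,1,1,1]'

```text
time_s: 20.4
tcp_pos: [0.4385, 0.0783, 0.0195]
ee_rot: [[-0.095, -0.995, 0.0], [-0.995, 0.095, 0.0], [-0.0, -0.0, -1.0]]
wrist_force: [-2.1, 1.0, 4.0]
gripper_width: 0.63
gripper_force: 30.0
```

The stand is gripped: the opening is about 55 mm with 30 N. Next I'll carry it to the mat.

Call:
servo_tool --pt "0 0 -0.006" --pt "0 0 -0.022" --pt "0 0 -0.045" --pt "0 0 -0.065" --pt "0 0 -0.075" --spin '[0,0,0,0,0]' --grip '[1,1,1,1,1]'

```text
time_s: 20.82
tcp_pos: [0.4392, 0.0786, 0.0962]
ee_rot: [[-0.095, -0.995, 0.003], [-0.995, 0.095, 0.001], [-0.002, -0.003, -1.0]]
wrist_force: [0.5, -0.6, -2.0]
gripper_width: 0.625
gripper_force: 30.0
```

Call:
servo_tool --pt "0.01 -0.001 0" --pt "0.036 -0.004 0" --pt "0.07 -0.008 0" --pt "0.105 -0.012 0" --pt "0.14 -0.0157 0" --spin '[0,0,0,0,0]' --grip '[1,1,1,1,1]'

```text
time_s: 21.23
tcp_pos: [0.4393, -0.0644, 0.0932]
ee_rot: [[-0.095, -0.995, -0.002], [-0.995, 0.095, -0.0], [0.0, 0.002, -1.0]]
wrist_force: [1.8, 0.2, -2.0]
gripper_width: 0.628
gripper_force: 30.0
```

Call:
servo_tool --pt "0.035 -0.004 0" --pt "0.07 -0.008 0" --pt "0.105 -0.012 0" --pt "0.14 -0.0157 0" --pt "0.173 -0.0194 0" --spin '[0,0,0,0,0]' --grip '[1,1,1,1,1]'

```text
time_s: 21.65
tcp_pos: [0.4417, -0.2388, 0.0929]
ee_rot: [[-0.097, -0.995, -0.003], [-0.995, 0.097, 0.001], [-0.001, 0.003, -1.0]]
wrist_force: [1.0, 0.6, -1.5]
gripper_width: 0.632
gripper_force: 30.0
```

Call:
servo_tool --pt "0.028 -0.003 0" --pt "0.046 -0.005 0" --pt "0.056 -0.0063 0" --pt "0.06 -0.0067 0.003" --pt "0.0606 -0.0067 0.015" --spin '[0,0,0,0,0]' --grip '[1,1,1,1,1]'

```text
time_s: 22.07
tcp_pos: [0.4448, -0.2986, 0.0796]
ee_rot: [[-0.096, -0.995, 0.002], [-0.995, 0.096, -0.001], [0.001, -0.002, -1.0]]
wrist_force: [1.0, -0.3, -2.5]
gripper_width: 0.631
gripper_force: 30.0
```

```bash
python3 plan.py 444.5,-298,22,174.5,1; python3 - <<'E'
from h import *
for c in ['scene','side']:
    d=save(c,'t6'+c); W,H=cloud(d); k=near(W,(.4445,-.298),.06)&(H[...,1]<60)&(H[...,2]>170)&(W[...,2]<.012)&(W[...,2]>-.004); 
    g=(H[...,0]>45)&(H[...,0]<85)&(H[...,1]>80)&near(W,(.4445,-.298),.12)&(W[...,2]<.01)
    b=(H[...,0]>12)&(H[...,0]<30)&(H[...,1]>100)&near(W,(.4445,-.298),.06)&(W[...,2]>.05)&(W[...,2]<.13)
    print(c,'mat',rect(W[g][:,:2]),'brass',circ(W[b][:,:2]) if b.sum()>5 else 0,b.sum(), W[b][:,2].min() if b.sum() else 0)
E
```

```text
[ 0.4448 -0.2986  0.0796] 22.07 w 0.631 f 30.0
call total slide [-0.0006  0.0004  0.0576] spin -0.03 fifth [-0.0001  0.0001  0.0115] -0.01
scene mat ((443.9576416015625, -296.5086669921875), (129.60110473632812, 131.3182373046875), 11.261486053466797) brass ((449.37353515625, -295.3159484863281), 33.29371643066406) 298 0.059571016195485466
side mat ((444.73065185546875, -299.4749755859375), (129.86534118652344, 129.67625427246094), 11.197408676147461) brass ((443.68170166015625, -300.4242248535156), 29.546554565429688) 517 0.057502965940959314
```

Call:
servo_tool --pt "0 0 0.018" --pt "0 0 0.036" --pt "0 0 0.047" --pt "0 0 0.053" --pt "0 0 0.0562" --spin '[0,0,0,0,0]' --grip '[1,1,1,1,1]'

```text
time_s: 22.58
tcp_pos: [0.4437, -0.2967, 0.0224]
ee_rot: [[-0.094, -0.996, -0.002], [-0.996, 0.094, 0.001], [-0.001, 0.003, -1.0]]
wrist_force: [-6.1, 6.8, 20.8]
gripper_width: 0.635
gripper_force: 30.0
```

Call:
servo_tool --pt "0 0 0.0005" --pt "0 0 0.0005" --pt "0 0 0.0005" --pt "0 0 0.0005" --pt "0 0 0.0005" --spin '[0,0,0,0,0]' --grip '[1,1,0.9,0.5,0]'

```text
time_s: 23.0
tcp_pos: [0.4447, -0.2978, 0.0229]
ee_rot: [[-0.095, -0.995, 0.001], [-0.995, 0.095, -0.0], [0.0, -0.001, -1.0]]
wrist_force: [0.5, -0.0, -0.3]
gripper_width: 0.657
gripper_force: 0.0
```

Call:
servo_tool --pt "0 0 0" --pt "0 0 0" --pt "0 0 0" --pt "0 0 0" --pt "0 0 -0.003" --spin '[0,0,0,0,0]' --grip '[0,0,0,0,0]'

```text
time_s: 23.42
tcp_pos: [0.444, -0.2976, 0.0252]
ee_rot: [[-0.096, -0.995, -0.001], [-0.995, 0.096, 0.0], [-0.0, 0.001, -1.0]]
wrist_force: [0.4, 0.0, -1.0]
gripper_width: 0.965
gripper_force: 0.0
```

Call:
servo_tool --pt "0 0 -0.015" --pt "0 0 -0.04" --pt "0 0 -0.07" --pt "0 0 -0.09" --pt "0 0 -0.1" --spin '[0,0,0,0,0]' --grip '[0,0,0,0,0]'

```text
time_s: 23.83
tcp_pos: [0.4459, -0.2983, 0.1288]
ee_rot: [[-0.095, -0.995, 0.005], [-0.995, 0.095, -0.002], [0.002, -0.005, -1.0]]
wrist_force: [0.5, 0.1, -0.0]
gripper_width: 0.997
gripper_force: 0.0
```

```bash
python3 chk.py t7; python3 plan.py 637,-34,126,174.5,1
```

```text
scene
red z 0.0889 385 [450.1 213.2] 23.6
blue z 0.0889 445 [453.  294.3] 23.6
spool_niche z 0.0335 367 [637.  -36.3] 27.5
stand@start few 0
stand@mat z 0.0334 272 [ 448.2 -296.6] 30.8
spool@mat few 0
side
red z 0.09 142 [448.1 210.1] 24.5
blue z 0.0898 111 [454.3 287.8] 21.3
spool_niche z 0.0348 200 [637.9 -34.9] 23.4
stand@start few 0
stand@mat z 0.0362 698 [ 445.8 -299.1] 28.5
spool@mat few 0
[ 0.4454 -0.298   0.1273] 23.93 w 1.004 f 0.0
call total slide [-0.2811 -0.1655  0.0013] spin 0.02 fifth [-0.0562 -0.0331  0.0003] 0.0
```

Call:
servo_tool --pt "-0.01 -0.006 0" --pt "-0.036 -0.0215 0" --pt "-0.066 -0.039 0" --pt "-0.096 -0.057 0" --pt "-0.126 -0.0745 0" --spin '[0,0,0,0,0]' --grip '[0,0,0,0,0]'

```text
time_s: 24.35
tcp_pos: [0.5302, -0.1775, 0.1233]
ee_rot: [[-0.096, -0.995, -0.004], [-0.995, 0.096, 0.001], [-0.0, 0.004, -1.0]]
wrist_force: [0.3, 0.4, -0.3]
gripper_width: 1.001
gripper_force: 0.0
```

Call:
servo_tool --pt "-0.032 -0.019 0" --pt "-0.065 -0.0385 0" --pt "-0.098 -0.058 0" --pt "-0.128 -0.076 0" --pt "-0.147 -0.087 0" --spin '[0,0,0,0,0]' --grip '[0,0,0,0,0]'

```text
time_s: 24.77
tcp_pos: [0.6321, -0.0378, 0.1227]
ee_rot: [[-0.093, -0.996, -0.003], [-0.996, 0.093, -0.0], [0.001, 0.003, -1.0]]
wrist_force: [0.3, -0.1, -0.6]
gripper_width: 0.999
gripper_force: 0.0
```

Call:
servo_tool --pt "-0.007 -0.0042 0" --pt "-0.008 -0.0049 0" --pt "-0.008 -0.0049 0" --pt "-0.008 -0.0049 0" --pt "-0.008 -0.0049 0" --spin '[0,0,0,0,0]' --grip '[0,0,0,0,0]'

```text
time_s: 25.18
tcp_pos: [0.6358, -0.035, 0.1251]
ee_rot: [[-0.097, -0.995, -0.001], [-0.995, 0.097, -0.0], [0.0, 0.001, -1.0]]
wrist_force: [0.8, -0.7, 0.5]
gripper_width: 0.995
gripper_force: 0.0
```

```bash
python3 w.py w3 spool rack pad_red pad_blue; python3 - <<'E'
from h import *
f=np.load('w.npz'); W=f['W'];H=f['H']; h,s,v=[H[...,i] for i in range(3)]; Z=W[...,2]
sp=near(W,(.637,-.034),.03)&(Z>.029)&(Z<.036)&(s<60)&(v>140); print('silver',sp.sum(),circ(W[sp][:,:2]))
pr=((h<8)|(h>172))&(s>130)&near(W,(.584,-.055),.05)&(Z<.02); print('padr',rect(W[pr][:,:2]),np.median(Z[pr]),np.round(W[pr].mean(0),4))
pb=(h>100)&(h<125)&(s>110)&near(W,(.588,.003),.05)&(Z<.02); print('padb',rect(W[pb][:,:2]),np.round(W[pb].mean(0),4))
for c in ['scene','side']:
    d=save(c,'t8'+c); W,H=cloud(d);h,s,v=[H[...,i] for i in range(3)]; Z=W[...,2]
    pr=((h<8)|(h>172))&(s>130)&near(W,(.584,-.055),.05)&(Z<.02); print(c,'padr',rect(W[pr][:,:2]),np.round(W[pr].mean(0),4))
    pb=(h>100)&(h<125)&(s>110)&near(W,(.588,.003),.05)&(Z<.02); print('padb',rect(W[pb][:,:2]),np.round(W[pb].mean(0),4))
    st=near(W,(.4445,-.298),.045)&(Z>.02)&(Z<.04); print('stand',circ(W[st][:,:2]),np.median(Z[st]))
E
```

```text
[ 0.6358 -0.035   0.1251] 25.18 309.70691628693146 319.6542612320652 196.12629120881465
red few
blue few
spool z 0.03282176646676806 2163 circ [635.4 -34. ] 23.0
stand few
walls ((662.0741577148438, -43.196685791015625), (103.20372009277344, 92.78626251220703), 83.44119262695312) 5160
spool [([0.6356, -0.0367, 0.0004], 0.79)]
rack []
pad_red [([0.5858, -0.0513, 0.004], 0.59)]
pad_blue [([0.5828, 0.0071, 0.004], 0.8), ([0.6753, 0.1165, -0.0012], 0.74)]
silver 1274 ((634.93896484375, -33.74160385131836), 18.458026885986328)
padr ((580.5032348632812, -54.78281021118164), (54.097633361816406, 51.85615158081055), 84.39704895019531) 0.004989293328121647 [ 0.5796 -0.0547  0.005 ]
padb ((586.6995849609375, 3.383708953857422), (54.00177764892578, 50.8413200378418), 84.74723052978516) [0.5867 0.0011 0.005 ]
scene padr ((579.004150390625, -53.93313217163086), (58.99046325683594, 50.61349868774414), 82.21223449707031) [ 0.5782 -0.0518  0.005 ]
padb ((586.7446899414062, 3.365354537963867), (56.882362365722656, 53.297752380371094), 83.78438568115234) [0.5826 0.0043 0.005 ]
stand ((0.0, 0.0), 0.0) nan
side padr ((583.5535888671875, -56.63261413574219), (56.38731002807617, 52.731849670410156), 82.76130676269531) [ 0.5833 -0.0578  0.0066]
padb ((589.7031860351562, 0.8174114227294922), (54.7370491027832, 51.72414016723633), 85.60762023925781) [ 0.5893 -0.0009  0.0067]
stand ((446.17681884765625, -299.1949768066406), 28.718841552734375) 0.03373936519407772
  return _methods._mean(a, axis=axis, dtype=dtype,
  ret = ret.dtype.type(ret / rcount)
```

Call:
servo_tool --pt "0 0 0.008" --pt "0 0 0.025" --pt "0 0 0.045" --pt "0 0 0.06" --pt "0 0 0.07" --spin '[0,0,0,0,0]' --grip '[0,0,0,0,0]'

```text
time_s: 25.95
tcp_pos: [0.6355, -0.0339, 0.053]
ee_rot: [[-0.096, -0.995, -0.003], [-0.995, 0.096, -0.0], [0.0, 0.003, -1.0]]
wrist_force: [-0.1, 0.2, -0.1]
gripper_width: 0.996
gripper_force: 0.0
```

Call:
servo_tool --pt "0 0 0.012" --pt "0 0 0.023" --pt "0 0 0.032" --pt "0 0 0.037" --pt "0 0 0.0395" --spin '[0,0,0,0,0]' --grip '[0,0,0,0,0]'

```text
time_s: 26.37
tcp_pos: [0.6365, -0.0339, 0.015]
ee_rot: [[-0.096, -0.995, -0.001], [-0.995, 0.096, -0.0], [0.0, 0.001, -1.0]]
wrist_force: [0.6, 0.5, 0.1]
gripper_width: 0.998
gripper_force: 0.0
```

Call:
servo_tool --pt "0 0 0" --pt "0 0 0" --pt "0 0 0" --pt "0 0 0" --pt "0 0 0" --spin '[0,0,0,0,0]' --grip '[0,0.2,0.4,0.6,0.8]'

```text
time_s: 26.78
tcp_pos: [0.6372, -0.0338, 0.0165]
ee_rot: [[-0.095, -0.995, 0.001], [-0.995, 0.095, 0.0], [-0.0, -0.001, -1.0]]
wrist_force: [-1.0, -0.7, -0.8]
gripper_width: 0.78
gripper_force: 0.0
```

Call:
servo_tool --pt "0 0 0" --pt "0 0 0" --pt "0 0 0" --pt "0 0 0" --pt "0 0 0" --spin '[0,0,0,0,0]' --grip '[1,1,1,1,1]'

```text
time_s: 27.2
tcp_pos: [0.6368, -0.0339, 0.016]
ee_rot: [[-0.095, -0.995, -0.0], [-0.995, 0.095, -0.0], [0.0, 0.0, -1.0]]
wrist_force: [0.3, -0.1, -0.1]
gripper_width: 0.517
gripper_force: 30.0
```

The spool is gripped: the opening is about 45 mm with 30 N. I'll lift it and re-measure the stand, which is now unobstructed.

Call:
servo_tool --pt "0 0 -0.008" --pt "0 0 -0.03" --pt "0 0 -0.06" --pt "0 0 -0.09" --pt "0 0 -0.11" --spin '[0,0,0,0,0]' --grip '[1,1,1,1,1]'

```text
time_s: 27.62
tcp_pos: [0.638, -0.0339, 0.1296]
ee_rot: [[-0.095, -0.995, 0.004], [-0.995, 0.095, -0.0], [-0.0, -0.004, -1.0]]
wrist_force: [0.4, -0.3, -0.3]
gripper_width: 0.517
gripper_force: 30.0
```

Call:
servo_tool --pt "0.008 0.005 0" --pt "0.03 0.0175 0" --pt "0.058 0.0345 0" --pt "0.086 0.051 0" --pt "0.108 0.064 0" --spin '[0,0,0,0,0]' --grip '[1,1,1,1,1]'

```text
time_s: 28.03
tcp_pos: [0.5604, -0.1366, 0.1255]
ee_rot: [[-0.096, -0.995, -0.002], [-0.995, 0.096, 0.0], [-0.0, 0.002, -1.0]]
wrist_force: [-0.4, 0.1, -0.6]
gripper_width: 0.514
gripper_force: 30.0
```

```bash
python3 chk.py t9; sed -e 's/(.439,.078),.045)&(Z>.015)&(Z<.05)/(.4445,-.298),.045)\&(Z>.025)\&(Z<.05)/' w.py > w_m.py; python3 w_m.py w4 stand mat; python3 plan.py 444.5,-298,126,174.5,1
```

```text
scene
red z 0.0888 385 [449.9 214.4] 23.6
blue z 0.089 442 [452.5 293.7] 23.5
spool_niche few 33
stand@start few 0
stand@mat few 30
spool@mat few 0
side
red z 0.09 143 [491.5  45.8] 191.8
blue z 0.0896 112 [454.  287.8] 21.8
spool_niche few 0
stand@start few 0
stand@mat z 0.0361 701 [ 446.  -298.6] 28.8
spool@mat few 0
[ 0.5594 -0.1377  0.1256] 28.13 309.70691628693146 319.6542612320652 196.12629120881465
red few
blue few
spool few
stand z 0.03406758113629167 1743 circ [ 443.8 -297.6] 28.1
walls ((0.0, 0.0), (0.0, 0.0), 0.0) 0
stand [([0.4448, -0.2975, 0.0092], 0.68)]
mat []
[ 0.5629 -0.1353  0.126 ] 28.28 w 0.516 f 30.0
call total slide [ 0.1733  0.1023 -0.    ] spin 0.0 fifth [ 0.0347  0.0205 -0.    ] 0.0
```

The stand is at (444.7,-298) in agreement with its release pose, so I'll carry the spool there.

Call:
servo_tool --pt "0.01 0.006 0" --pt "0.038 0.0225 0" --pt "0.07 0.041 0" --pt "0.102 0.06 0" --pt "0.132 0.078 0" --spin '[0,0,0,0,0]' --grip '[1,1,1,1,1]'

```text
time_s: 28.7
tcp_pos: [0.4717, -0.2598, 0.1257]
ee_rot: [[-0.094, -0.996, -0.0], [-0.996, 0.094, 0.0], [-0.0, 0.0, -1.0]]
wrist_force: [0.6, -0.6, -0.4]
gripper_width: 0.516
gripper_force: 30.0
```

Call:
servo_tool --pt "0.022 0.013 0" --pt "0.036 0.021 0" --pt "0.0405 0.024 0" --pt "0.0413 0.0243 0.008" --pt "0.0413 0.0243 0.028" --spin '[0,0,0,0,0]' --grip '[1,1,1,1,1]'

```text
time_s: 29.12
tcp_pos: [0.4469, -0.2987, 0.0997]
ee_rot: [[-0.095, -0.996, 0.006], [-0.996, 0.095, -0.003], [0.002, -0.007, -1.0]]
wrist_force: [1.6, 0.4, -0.5]
gripper_width: 0.511
gripper_force: 30.0
```

Call:
servo_tool --pt "0 0 0.015" --pt "0 0 0.025" --pt "0 0 0.03" --pt "0 0 0.032" --pt "0 0 0.032" --spin '[0,0,0,0,0]' --grip '[1,1,1,1,1]'

```text
time_s: 29.53
tcp_pos: [0.4449, -0.2976, 0.0656]
ee_rot: [[-0.094, -0.996, -0.0], [-0.996, 0.094, 0.0], [0.0, 0.0, -1.0]]
wrist_force: [0.0, 0.2, -0.3]
gripper_width: 0.515
gripper_force: 30.0
```

```bash
python3 plan.py 444.5,-298,45,174.5,1; python3 -c "
from h import *
a=save('side','t10s')['pixels']; b=save('scene','t10c')['pixels']
cv2.imwrite('pics/t10.png',np.hstack([cv2.resize(a[250:380,230:360],(400,400)),cv2.resize(b[70:200,180:310],(400,400))]))"
```

```text
[ 0.4449 -0.2976  0.0656] 29.53 w 0.515 f 30.0
call total slide [0.0004 0.0003 0.0206] spin 0.08 fifth [0.0001 0.0001 0.0041] 0.02
```

View pics/t10.png

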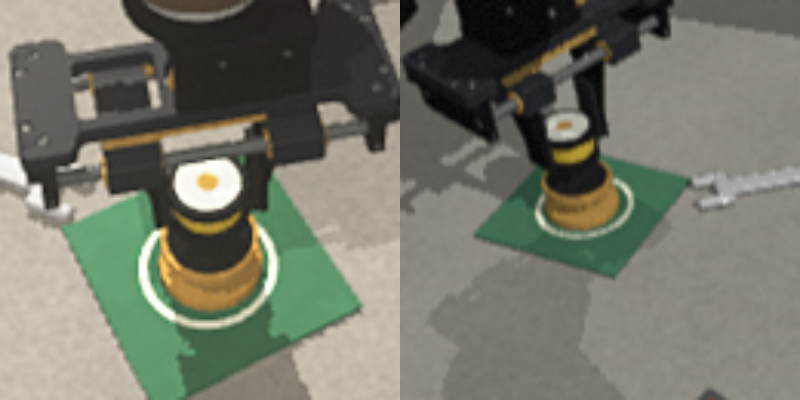

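The crop shows the spool hovering centred over the stand, which stands inside the white ring. I'll set it down.

Call:
servo_tool --pt "0 0 0.006" --pt "0 0 0.012" --pt "0 0 0.0165" --pt "0 0 0.0195" --pt "0 0 0.0207" --spin '[0,0,0,0,0]' --grip '[1,1,1,1,1]'

```text
time_s: 30.05
tcp_pos: [0.4439, -0.2979, 0.0449]
ee_rot: [[-0.095, -0.995, -0.002], [-0.995, 0.095, 0.0], [-0.0, 0.002, -1.0]]
wrist_force: [-2.7, 2.3, 8.2]
gripper_width: 0.517
gripper_force: 30.0
```

Call:
servo_tool --pt "0 0 0.0004" --pt "0 0 0.0004" --pt "0 0 0.0004" --pt "0 0 0.0004" --pt "0 0 0.0004" --spin '[0,0,0,0,0]' --grip '[1,1,0.9,0.5,0]'

```text
time_s: 30.47
tcp_pos: [0.4445, -0.2981, 0.0449]
ee_rot: [[-0.096, -0.995, 0.0], [-0.995, 0.096, -0.0], [0.0, -0.0, -1.0]]
wrist_force: [-0.6, 0.3, -0.8]
gripper_width: 0.541
gripper_force: 0.0
```

Call:
servo_tool --pt "0 0 0" --pt "0 0 0" --pt "0 0 0" --pt "0 0 0" --pt "0 0 -0.003" --spin '[0,0,0,0,0]' --grip '[0,0,0,0,0]'

```text
time_s: 30.88
tcp_pos: [0.4441, -0.2978, 0.0474]
ee_rot: [[-0.096, -0.995, -0.001], [-0.995, 0.096, 0.0], [-0.0, 0.001, -1.0]]
wrist_force: [-0.3, 0.5, 0.3]
gripper_width: 0.883
gripper_force: 0.0
```

Call:
servo_tool --pt "0 0 -0.012" --pt "0 0 -0.035" --pt "0 0 -0.07" --pt "0 0 -0.105" --pt "0 0 -0.13" --spin '[0,0,0,0,0]' --grip '[0,0,0,0,0]'

```text
time_s: 31.3
tcp_pos: [0.4453, -0.2985, 0.1812]
ee_rot: [[-0.095, -0.995, 0.003], [-0.995, 0.095, -0.002], [0.002, -0.004, -1.0]]
wrist_force: [1.1, -0.1, 1.3]
gripper_width: 0.996
gripper_force: 0.0
```

```bash
python3 chk.py t11; python3 plan.py 448.6,211.7,178,174.5,3
```

```text
scene
red z 0.0888 381 [450.  213.4] 23.5
blue z 0.0892 437 [453.  294.5] 23.6
spool_niche few 33
stand@start few 0
stand@mat z 0.0416 81 [ 445.8 -294.3] 23.1
spool@mat z 0.0612 188 [ 445.2 -295.7] 24.3
side
red z 0.09 144 [450.7 209.7] 22.6
blue z 0.0896 113 [454.5 289.1] 22.5
spool_niche few 0
stand@start few 0
stand@mat z 0.0435 122 [ 445.2 -299.6] 22.7
spool@mat z 0.0639 452 [ 445.  -299.2] 23.4
[ 0.4474 -0.2993  0.1834] 31.4 w 1.002 f 0.0
call total slide [-0.1696  0.0157  0.0018] spin 0.03 fifth [-0.0339  0.0031  0.0004] 0.01
call total slide [-0.1696  0.0158  0.0018] spin 0.03 fifth [-0.0339  0.0032  0.0004] 0.01
call total slide [-0.1696  0.0158  0.0018] spin 0.03 fifth [-0.0339  0.0032  0.0004] 0.01
```

Step 3 checks out: the spool is at about (445,-297.5) with its top 28 mm above the stand. Next I'll return the red pot.

Call:
servo_tool --pt "-0.012 0.001 0" --pt "-0.044 0.004 0" --pt "-0.08 0.007 0" --pt "-0.117 0.0105 0" --pt "-0.154 0.0135 0" --spin '[0,0,0,0,0]' --grip '[0,0,0,0,0]'

```text
time_s: 31.82
tcp_pos: [0.4441, -0.1416, 0.1764]
ee_rot: [[-0.097, -0.995, -0.003], [-0.995, 0.097, 0.0], [-0.0, 0.003, -1.0]]
wrist_force: [0.7, 0.4, -0.4]
gripper_width: 0.997
gripper_force: 0.0
```

Call:
servo_tool --pt "-0.037 0.0033 0" --pt "-0.074 0.0066 0" --pt "-0.111 0.0099 0" --pt "-0.148 0.0132 0" --pt "-0.185 0.0165 0" --spin '[0,0,0,0,0]' --grip '[0,0,0,0,0]'

```text
time_s: 32.23
tcp_pos: [0.4453, 0.0441, 0.1767]
ee_rot: [[-0.095, -0.995, -0.002], [-0.995, 0.095, -0.001], [0.001, 0.002, -1.0]]
wrist_force: [1.0, -0.2, -0.2]
gripper_width: 0.998
gripper_force: 0.0
```

Call:
servo_tool --pt "-0.037 0.0033 0" --pt "-0.074 0.0066 0" --pt "-0.111 0.0099 0" --pt "-0.142 0.0125 0" --pt "-0.16 0.014 0" --spin '[0,0,0,0,0]' --grip '[0,0,0,0,0]'

```text
time_s: 32.65
tcp_pos: [0.4471, 0.2058, 0.1765]
ee_rot: [[-0.093, -0.996, -0.002], [-0.996, 0.093, -0.001], [0.001, 0.001, -1.0]]
wrist_force: [0.3, -0.6, -0.4]
gripper_width: 1.0
gripper_force: 0.0
```

```bash
python3 plan.py 449,211.7,71.5,174.5,1
```

```text
[0.4471 0.2058 0.1765] 32.65 w 1.0 f 0.0
call total slide [-0.006  -0.0014  0.105 ] spin 0.18 fifth [-0.0012 -0.0003  0.021 ] 0.04
```

Call:
servo_tool --pt "-0.007 0 0" --pt "-0.008 0 0.006" --pt "-0.008 0 0.02" --pt "-0.008 0 0.042" --pt "-0.008 0 0.064" --spin '[0,0,0,0,0]' --grip '[0,0,0,0,0]'

```text
time_s: 33.07
tcp_pos: [0.4484, 0.2096, 0.1127]
ee_rot: [[-0.097, -0.995, -0.0], [-0.995, 0.097, 0.0], [0.0, 0.0, -1.0]]
wrist_force: [0.3, 0.5, -1.0]
gripper_width: 1.0
gripper_force: 0.0
```

Call:
servo_tool --pt "0 0 0.016" --pt "0 0 0.028" --pt "0 0 0.037" --pt "0 0 0.041" --pt "0 0 0.0425" --spin '[0,0,0,0,0]' --grip '[0,0,0,0,0]'

```text
time_s: 33.48
tcp_pos: [0.4485, 0.2098, 0.0705]
ee_rot: [[-0.096, -0.995, -0.002], [-0.995, 0.096, -0.001], [0.002, 0.001, -1.0]]
wrist_force: [-0.3, 0.9, 0.2]
gripper_width: 1.002
gripper_force: 0.0
```

Call:
servo_tool --pt "0 0 0" --pt "0 0 0" --pt "0 0 0" --pt "0 0 0" --pt "0 0 0" --spin '[0,0,0,0,0]' --grip '[0.3,0.6,1,1,1]'

```text
time_s: 33.9
tcp_pos: [0.4492, 0.2111, 0.0718]
ee_rot: [[-0.095, -0.995, 0.001], [-0.995, 0.095, 0.001], [-0.001, -0.001, -1.0]]
wrist_force: [0.2, -0.6, -0.2]
gripper_width: 0.708
gripper_force: 0.0
```

Call:
servo_tool --pt "0 0 0" --pt "0 0 0" --pt "0 0 0" --pt "0 0 0" --pt "0 0 0" --spin '[0,0,0,0,0]' --grip '[1,1,1,1,1]'

```text
time_s: 34.32
tcp_pos: [0.449, 0.2109, 0.0715]
ee_rot: [[-0.095, -0.995, 0.0], [-0.995, 0.095, 0.0], [-0.0, -0.0, -1.0]]
wrist_force: [-1.1, -0.0, 2.0]
gripper_width: 0.519
gripper_force: 30.1
```

Call:
servo_tool --pt "0 0 -0.008" --pt "0 0 -0.025" --pt "0 0 -0.055" --pt "0 0 -0.085" --pt "0 0 -0.107" --spin '[0,0,0,0,0]' --grip '[1,1,1,1,1]'

```text
time_s: 34.73
tcp_pos: [0.4495, 0.2111, 0.1811]
ee_rot: [[-0.095, -0.995, 0.002], [-0.995, 0.095, 0.001], [-0.001, -0.002, -1.0]]
wrist_force: [-0.0, -0.2, -1.4]
gripper_width: 0.523
gripper_force: 30.1
```

```bash
python3 plan.py 582.5,-55.3,178,174.5,2 582.5,-55.3,74,174.5,1
```

```text
[0.4495 0.2111 0.1811] 34.73 w 0.523 f 30.1
call total slide [ 0.1263 -0.0788  0.0015] spin 0.02 fifth [ 0.0253 -0.0158  0.0003] 0.0
call total slide [ 0.1263 -0.0789  0.0015] spin 0.02 fifth [ 0.0253 -0.0158  0.0003] 0.0
call total slide [-0.     0.     0.104] spin -0.0 fifth [-0.      0.      0.0208] -0.0
```

Call:
servo_tool --pt "0.008 -0.005 0" --pt "0.028 -0.0175 0" --pt "0.056 -0.035 0" --pt "0.084 -0.0525 0" --pt "0.112 -0.07 0" --spin '[0,0,0,0,0]' --grip '[1,1,1,1,1]'

```text
time_s: 35.15
tcp_pos: [0.5079, 0.0912, 0.178]
ee_rot: [[-0.095, -0.996, -0.001], [-0.996, 0.095, -0.0], [0.0, 0.001, -1.0]]
wrist_force: [0.6, 0.4, -1.0]
gripper_width: 0.521
gripper_force: 30.1
```

Call:
servo_tool --pt "0.028 -0.0175 0" --pt "0.056 -0.035 0" --pt "0.084 -0.0525 0" --pt "0.11 -0.069 0" --pt "0.128 -0.08 0" --spin '[0,0,0,0,0]' --grip '[1,1,1,1,1]'

```text
time_s: 35.57
tcp_pos: [0.5757, -0.045, 0.1775]
ee_rot: [[-0.097, -0.995, -0.001], [-0.995, 0.097, -0.0], [0.0, 0.001, -1.0]]
wrist_force: [-0.0, 0.9, -1.0]
gripper_width: 0.521
gripper_force: 30.1
```

Call:
servo_tool --pt "0.009 -0.006 0" --pt "0.012 -0.008 0.004" --pt "0.0125 -0.008 0.018" --pt "0.0125 -0.008 0.036" --pt "0.0125 -0.008 0.055" --spin '[0,0,0,0,0]' --grip '[1,1,1,1,1]'

```text
time_s: 35.98
tcp_pos: [0.5818, -0.0548, 0.1228]
ee_rot: [[-0.095, -0.995, 0.001], [-0.995, 0.095, 0.001], [-0.001, -0.001, -1.0]]
wrist_force: [0.6, 0.9, -1.5]
gripper_width: 0.517
gripper_force: 30.1
```

```bash
python3 plan.py 582.5,-55.3,73.5,174.5,1
```

```text
[ 0.5818 -0.0548  0.1228] 35.98 w 0.517 f 30.1
call total slide [ 0.0004 -0.0007  0.0493] spin 0.05 fifth [ 0.0001 -0.0001  0.0099] 0.01
```

Call:
servo_tool --pt "0 0 0.016" --pt "0 0 0.031" --pt "0 0 0.042" --pt "0 0 0.047" --pt "0 0 0.0496" --spin '[0,0,0,0,0]' --grip '[1,1,1,1,1]'

```text
time_s: 36.4
tcp_pos: [0.5809, -0.0552, 0.0735]
ee_rot: [[-0.094, -0.996, -0.004], [-0.996, 0.094, -0.001], [0.001, 0.004, -1.0]]
wrist_force: [-6.8, 1.8, 11.8]
gripper_width: 0.522
gripper_force: 30.0
```

Call:
servo_tool --pt "0 0 0.0006" --pt "0 0 0.0006" --pt "0 0 0.0006" --pt "0 0 0.0006" --pt "0 0 0.0006" --spin '[0,0,0,0,0]' --grip '[1,1,0.9,0.5,0]'

```text
time_s: 36.82
tcp_pos: [0.5825, -0.0555, 0.0736]
ee_rot: [[-0.095, -0.995, 0.001], [-0.995, 0.095, 0.0], [-0.0, -0.001, -1.0]]
wrist_force: [-0.4, -0.5, -0.1]
gripper_width: 0.548
gripper_force: 0.0
```

Call:
servo_tool --pt "0 0 0" --pt "0 0 0" --pt "0 0 0" --pt "0 0 0" --pt "0 0 -0.005" --spin '[0,0,0,0,0]' --grip '[0,0,0,0,0]'

```text
time_s: 37.23
tcp_pos: [0.5815, -0.0556, 0.0774]
ee_rot: [[-0.096, -0.995, -0.002], [-0.995, 0.096, -0.0], [0.0, 0.002, -1.0]]
wrist_force: [0.1, 0.5, -1.3]
gripper_width: 0.893
gripper_force: 0.0
```

Call:
servo_tool --pt "0 0 -0.015" --pt "0 0 -0.04" --pt "0 0 -0.07" --pt "0 0 -0.09" --pt "0 0 -0.1" --spin '[0,0,0,0,0]' --grip '[0,0,0,0,0]'

```text
time_s: 37.65
tcp_pos: [0.5838, -0.0555, 0.182]
ee_rot: [[-0.095, -0.995, 0.006], [-0.995, 0.095, 0.0], [-0.001, -0.006, -1.0]]
wrist_force: [1.0, 0.5, -0.4]
gripper_width: 0.997
gripper_force: 0.0
```

```bash
python3 plan.py 451.4,291,178,174.5,2
```

```text
[ 0.5838 -0.0555  0.182 ] 37.65 w 0.997 f 0.0
call total slide [-0.1662  0.0824  0.002 ] spin 0.03 fifth [-0.0332  0.0165  0.0004] 0.01
call total slide [-0.1661  0.0824  0.002 ] spin 0.03 fifth [-0.0332  0.0165  0.0004] 0.01
```

Call:
servo_tool --pt "-0.012 0.006 0" --pt "-0.04 0.02 0" --pt "-0.074 0.0365 0" --pt "-0.108 0.0535 0" --pt "-0.142 0.07 0" --spin '[0,0,0,0,0]' --grip '[0,0,0,0,0]'

```text
time_s: 38.07
tcp_pos: [0.5239, 0.0938, 0.1766]
ee_rot: [[-0.097, -0.995, -0.003], [-0.995, 0.097, -0.001], [0.001, 0.003, -1.0]]
wrist_force: [1.3, 0.7, -1.0]
gripper_width: 1.0
gripper_force: 0.0
```

Call:
servo_tool --pt "-0.034 0.017 0" --pt "-0.068 0.0335 0" --pt "-0.102 0.0505 0" --pt "-0.136 0.067 0" --pt "-0.165 0.0815 0" --spin '[0,0,0,0,0]' --grip '[0,0,0,0,0]'

```text
time_s: 38.48
tcp_pos: [0.4583, 0.2664, 0.1768]
ee_rot: [[-0.095, -0.996, -0.002], [-0.996, 0.095, -0.001], [0.002, 0.002, -1.0]]
wrist_force: [0.3, 0.5, -0.5]
gripper_width: 0.998
gripper_force: 0.0
```

Call:
servo_tool --pt "-0.018 0.009 0" --pt "-0.024 0.0115 0" --pt "-0.025 0.012 0.008" --pt "-0.025 0.012 0.025" --pt "-0.025 0.012 0.048" --spin '[0,0,0,0,0]' --grip '[0,0,0,0,0]'

```text
time_s: 38.9
tcp_pos: [0.4514, 0.2904, 0.1299]
ee_rot: [[-0.096, -0.995, 0.001], [-0.995, 0.096, 0.002], [-0.002, -0.001, -1.0]]
wrist_force: [-0.7, -0.0, -0.8]
gripper_width: 1.002
gripper_force: 0.0
```

Call:
servo_tool --pt "0 0 0.02" --pt "0 0 0.038" --pt "0 0 0.05" --pt "0 0 0.0565" --pt "0 0 0.0588" --spin '[0,0,0,0,0]' --grip '[0,0,0,0,0]'

```text
time_s: 39.32
tcp_pos: [0.4504, 0.2887, 0.0693]
ee_rot: [[-0.097, -0.995, -0.003], [-0.995, 0.097, -0.003], [0.003, 0.003, -1.0]]
wrist_force: [0.0, 0.2, 0.1]
gripper_width: 1.001
gripper_force: 0.0
```

Call:
servo_tool --pt "0 0 0" --pt "0 0 0" --pt "0 0 0" --pt "0 0 0" --pt "0 0 0" --spin '[0,0,0,0,0]' --grip '[0.3,0.6,1,1,1]'

```text
time_s: 39.73
tcp_pos: [0.4514, 0.2909, 0.072]
ee_rot: [[-0.095, -0.995, 0.001], [-0.995, 0.095, 0.001], [-0.001, -0.001, -1.0]]
wrist_force: [-0.0, -0.7, 0.2]
gripper_width: 0.706
gripper_force: 0.0
```

Call:
servo_tool --pt "0 0 0" --pt "0 0 0" --pt "0 0 0" --pt "0 0 0" --pt "0 0 0" --spin '[0,0,0,0,0]' --grip '[1,1,1,1,1]'

```text
time_s: 40.15
tcp_pos: [0.4512, 0.2907, 0.0716]
ee_rot: [[-0.095, -0.995, 0.0], [-0.995, 0.095, 0.0], [-0.0, -0.0, -1.0]]
wrist_force: [-0.8, -0.9, 1.4]
gripper_width: 0.52
gripper_force: 30.0
```

Call:
servo_tool --pt "0 0 -0.008" --pt "0 0 -0.025" --pt "0 0 -0.055" --pt "0 0 -0.085" --pt "0 0 -0.107" --spin '[0,0,0,0,0]' --grip '[1,1,1,1,1]'

```text
time_s: 40.57
tcp_pos: [0.4515, 0.2908, 0.181]
ee_rot: [[-0.095, -0.995, 0.002], [-0.995, 0.095, 0.001], [-0.001, -0.002, -1.0]]
wrist_force: [0.6, 0.3, -1.6]
gripper_width: 0.521
gripper_force: 30.0
```

```bash
python3 chk.py t12; python3 plan.py 588,2.6,178,174.5,2
```

```text
scene
red z 0.0904 339 [583.9 -52.1] 23.0
blue few 0
spool_niche few 37
stand@start few 0
stand@mat z 0.0413 81 [ 447.1 -293. ] 22.9
spool@mat z 0.0613 188 [ 444.4 -296.1] 24.7
side
red z 0.092 217 [583.5 -57.9] 23.1
blue few 0
spool_niche few 0
stand@start few 0
stand@mat z 0.043 127 [ 445.3 -299.2] 22.7
spool@mat z 0.0638 473 [ 445.7 -299.1] 23.2
[0.453  0.2923 0.1831] 40.67 w 0.518 f 30.0
call total slide [ 0.1378 -0.0809  0.0025] spin 0.03 fifth [ 0.0276 -0.0162  0.0005] 0.01
call total slide [ 0.1378 -0.081   0.0025] spin 0.03 fifth [ 0.0276 -0.0162  0.0005] 0.01
```

Call:
servo_tool --pt "0.008 -0.005 0" --pt "0.029 -0.0173 0" --pt "0.058 -0.0346 0" --pt "0.088 -0.0526 0" --pt "0.118 -0.0705 0" --spin '[0,0,0,0,0]' --grip '[1,1,1,1,1]'

```text
time_s: 41.08
tcp_pos: [0.5092, 0.1641, 0.1764]
ee_rot: [[-0.095, -0.995, -0.004], [-0.995, 0.095, -0.002], [0.002, 0.004, -1.0]]
wrist_force: [0.5, 0.2, -1.7]
gripper_width: 0.524
gripper_force: 30.0
```

Call:
servo_tool --pt "0.03 -0.018 0" --pt "0.06 -0.036 0" --pt "0.09 -0.054 0" --pt "0.118 -0.0705 0" --pt "0.14 -0.0836 0" --spin '[0,0,0,0,0]' --grip '[1,1,1,1,1]'

```text
time_s: 41.5
tcp_pos: [0.5791, 0.0158, 0.1761]
ee_rot: [[-0.097, -0.995, -0.005], [-0.995, 0.097, -0.001], [0.002, 0.005, -1.0]]
wrist_force: [1.1, 0.6, -0.9]
gripper_width: 0.521
gripper_force: 30.0
```

Call:
servo_tool --pt "0.011 -0.0066 0" --pt "0.015 -0.009 0.002" --pt "0.0157 -0.0094 0.016" --pt "0.0157 -0.0094 0.036" --pt "0.0157 -0.0094 0.055" --spin '[0,0,0,0,0]' --grip '[1,1,1,1,1]'

```text
time_s: 41.92
tcp_pos: [0.5868, 0.0029, 0.1219]
ee_rot: [[-0.095, -0.995, -0.001], [-0.995, 0.095, 0.0], [-0.0, 0.001, -1.0]]
wrist_force: [0.4, -0.7, -2.1]
gripper_width: 0.52
gripper_force: 30.0
```

```bash
python3 plan.py 588,2.6,73.5,174.5,1
```

```text
[0.5868 0.0029 0.1219] 41.92 w 0.52 f 30.0
call total slide [ 0.0002 -0.0012  0.0484] spin 0.03 fifth [ 0.     -0.0002  0.0097] 0.01
```

Call:
servo_tool --pt "0 0 0.016" --pt "0 0 0.031" --pt "0 0 0.042" --pt "0 0 0.047" --pt "0 0 0.0496" --spin '[0,0,0,0,0]' --grip '[1,1,1,1,1]'

```text
time_s: 42.33
tcp_pos: [0.5862, 0.0026, 0.0735]
ee_rot: [[-0.094, -0.996, -0.004], [-0.996, 0.094, -0.001], [0.002, 0.004, -1.0]]
wrist_force: [-6.8, 1.9, 13.9]
gripper_width: 0.52
gripper_force: 30.0
```

Call:
servo_tool --pt "0 0 0.0006" --pt "0 0 0.0006" --pt "0 0 0.0006" --pt "0 0 0.0006" --pt "0 0 0.0006" --spin '[0,0,0,0,0]' --grip '[1,1,0.9,0.5,0]'

```text
time_s: 42.75
tcp_pos: [0.5883, 0.0026, 0.0737]
ee_rot: [[-0.095, -0.995, 0.002], [-0.995, 0.095, 0.0], [-0.0, -0.002, -1.0]]
wrist_force: [-0.2, 0.4, 0.5]
gripper_width: 0.544
gripper_force: 0.0
```

Call:
servo_tool --pt "0 0 0" --pt "0 0 0" --pt "0 0 0" --pt "0 0 0" --pt "0 0 -0.005" --spin '[0,0,0,0,0]' --grip '[0,0,0,0,0]'

```text
time_s: 43.17
tcp_pos: [0.587, 0.0024, 0.0774]
ee_rot: [[-0.096, -0.995, -0.002], [-0.995, 0.096, -0.0], [0.001, 0.002, -1.0]]
wrist_force: [0.2, 0.3, 0.1]
gripper_width: 0.888
gripper_force: 0.0
```

Call:
servo_tool --pt "0 0 -0.015" --pt "0 0 -0.04" --pt "0 0 -0.075" --pt "0 0 -0.11" --pt "0 0 -0.13" --spin '[0,0,0,0,0]' --grip '[0,0,0,0,0]'

```text
time_s: 43.58
tcp_pos: [0.5894, 0.0025, 0.213]
ee_rot: [[-0.095, -0.995, 0.007], [-0.995, 0.095, 0.0], [-0.001, -0.007, -1.0]]
wrist_force: [1.1, -0.4, 0.4]
gripper_width: 0.997
gripper_force: 0.0
```

Call:
servo_tool --pt "-0.01 0.006 0" --pt "-0.03 0.018 0" --pt "-0.06 0.036 0" --pt "-0.085 0.05 0" --pt "-0.1 0.06 0" --spin '[0,0,0,0,0]' --grip '[0,0,0,0,0]'

```text
time_s: 44.0
tcp_pos: [0.5362, 0.1096, 0.2079]
ee_rot: [[-0.094, -0.996, -0.001], [-0.996, 0.094, 0.0], [-0.0, 0.001, -1.0]]
wrist_force: [0.1, -0.1, -0.5]
gripper_width: 1.003
gripper_force: 0.0
```

Call:
servo_tool --pt "0 0 0" --pt "0 0 0" --pt "0 0 0" --pt "0 0 0" --pt "0 0 0" --spin '[0,0,0,0,0]' --grip '[0,0,0,0,0]'

```text
time_s: 44.42
tcp_pos: [0.5379, 0.1069, 0.208]
ee_rot: [[-0.097, -0.995, -0.0], [-0.995, 0.097, -0.0], [0.0, 0.0, -1.0]]
wrist_force: [-0.1, 0.3, -0.2]
gripper_width: 1.004
gripper_force: 0.0
```

```bash
python3 chk.py t13; python3 -c "
from h import *
a=cv2.imread('pics/t13side.png');cv2.imwrite('pics/t13.png',cv2.resize(a[140:380,200:440],(600,600)))"
```

```text
scene
red z 0.0903 339 [583.4 -51. ] 22.7
blue z 0.0907 375 [589.3   7.2] 23.5
spool_niche few 31
stand@start few 0
stand@mat z 0.0415 80 [ 446.1 -293.6] 22.8
spool@mat z 0.0613 181 [ 444.5 -295.4] 23.2
side
red z 0.092 234 [583.9 -56.6] 23.2
blue z 0.0921 189 [590.9  -4.4] 29.9
spool_niche few 0
stand@start few 0
stand@mat z 0.0429 127 [ 445.  -300.7] 22.6
spool@mat z 0.064 455 [ 445.4 -299. ] 23.8
```

View pics/t13.png

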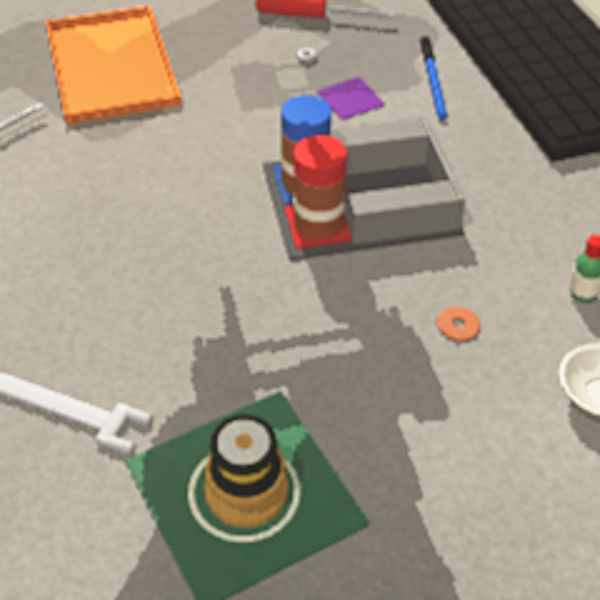

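The picture shows the spool centred on the stand inside the white ring at (245,480), and both pots upright on their own pads at (320,190) and (305,150). The gripper is clear, so I'm handing in.

```bash
python3 -c "
from station import *
print(finish_job())"
```

```text
the job is handed in; nothing more can be done
None
```

I handed the job in at about 44 s of the 125 s allowed: the last pictures show the spool upright and centred on the stand inside the white ring, both pots upright on the pads of their lids' colours, and the gripper clear (the hand-in gave no verdict).

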